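# Prop the tool chest open and stow the dropper bottle

### The job

Open the grey tool chest: lift its lid by the front lip and lay it right back against its stop, swing the prop rod on the chest's side up until it leans back on its own stop, then tip the lid forward again so that it comes down on the rod, with the rod's pin fully home in the slot of the lid's side plate and the rod holding the lid open. With the lid propped, put the blue-capped dropper bottle, standing upright, on the floor of the chest's front compartment, and let go. Leave the oil can, the glue tin and the clear water bottle where they stand.

Things in the scene. Friction and masses are not known exactly. Their poses are not given: they have to be found in the camera images.
- chest: Grey steel tool chest, fixed: 170 deep (x), 200 wide (y), 85 high, walls and floor 4 mm. Origin: centre of underside, z up; front with the lip at its -x, hinge at +x, prop rod outside the -y wall. A partition 55 mm high at x = +10.5 to +13.5 mm makes a front compartment (x -81 to +10.5, y -96 to +96 mm, floor 4 mm above the origin) and a rear one.
- lid (a joint): Lid angle, rad: 0 closed, grows as it opens, stop at 1.85 (laid back past upright, where it stays by its weight). 0.4 kg, lightly damped hinge: below about 1.5 it falls shut when let go unless the rod holds it; past 1.65 it falls back to the stop. Propped on the rod it stands at about 1.41.
- lid_hinge (a point): Middle of the lid's hinge axis: x = +88, z = +88 mm in the chest's frame; the axis is the chest's y. The point turns with the lid; with the lid closed its axes are those of the chest.
- lip (a point): Middle of the lid's free front edge, underside, with an orange strip. The lid is a flat plate 5 mm thick, 204 mm wide, 203 mm from hinge axis to this edge. Closed, its underside is 88 mm above the bench and stands out 30 mm past the chest's front wall, so fingertips can go under the lip and push it up. Axes as lid_hinge.
- prop (a joint): Prop rod angle, rad: 0 at rest (points to the chest's front, rising 15 degrees), grows as its free end swings up and over towards the hinge; upright at 1.31; stop at 1.76, where it stays leaning by its weight (80 g, turns easily). Reads 1.72 with the pin in the slot. If swung up before the lid is laid back, its pin blocks the lid from opening.
- prop_pivot (a point): Pivot of the prop rod, on the rod's centre line: chest frame x = +15, y = -116.5, z = +83 mm. The rod is a steel bar 8 mm thick, 115 mm from here to the axis of its pin and handle.
- prop_handle (a point): Middle of the rod's red handle, a round grip 13 mm thick, 34 mm long, standing out from the rod's free end along the chest's -y (middle 139.5 mm, inner end 122.5 mm from the chest's middle plane). Push it up from below, or pinch it. It moves on a circle of 115 mm about the pivot in the chest's x-z plane.
- prop_pin (a point): The pin at the rod's free end, 8 mm thick, that points 12 mm inward along the chest's +y, on the handle's axis. The point lies where the pin crosses the lid's side plate.
- hole (a point): Closed end of the slot in the steel plate on the lid's -y edge: the pin's axis lies here when fully home. Lid frame (lid_hinge): x = -103, y = -106.5, z = -12 mm. The slot is 9.6 mm wide, opens to the lid's underside (-z) and flares to a wide mouth that catches the pin as the lid comes down. The rod on its stop stands right for the mouth.
- dropper: White dropper bottle with a blue cap, loose, upright on the bench: 28 mm across the body (up to 58 mm high), cap 18 mm across, 74 mm high, 60 g. Origin: centre of its underside, z up.
- oil_can: White plastic oil can with a red spout, 53 mm across, 173 mm high; a bystander. Origin: centre of its underside.
- glue_tin: White glue tin, 67 mm across, 59 mm high; a bystander. It stands to the right of the fixed green hand press, whose column is about 0.9 m tall and fills x 0.26 to 0.52, y -0.24 to -0.04 m: keep the arm clear of it. Origin: centre of its underside.
- pet_bottle: Clear water bottle with a blue cap, 50 mm across, 166 mm high; a bystander. Origin: centre of its underside.

How it is judged:
By the outcome, as a careful person would: the job done as asked, in the order asked, and still so for the second after the job is handed in, with the robot touching nothing.
It also fails if it takes over 72 s, if anything falls off the work surface, if the arm or the gripper's body presses on something with over 40 N, if the wrist force passes 120 N, or if a joint passes its speed limit or range.

### The arm

A 7-joint arm with a two-finger parallel gripper is mounted at the origin on a cart in front of the work surface, level with it; the furniture and walls round the work are solid. World frame = base frame: x ahead of the robot, y to its left, z up, the work surface at z = 0. Lengths are in m, angles in rad, forces in N, time in s.
With the tool pointing down it reaches from about 0.425 to 1.025 m from the base axis. Payload 9.4 kg.
Tool frame: the origin (TCP) lies between the finger pads; the fingertips stand 8 mm ahead of it and the grasp point (between the pads) lies 11 mm behind it; z points along the fingers, y is the direction in which the jaws open and shut (so a half turn about z gives the same grasp; the last joint's range is limited). The gripper opens to 93 mm and grips with 3 to 60 N. Pads are 15 mm wide; open, the fingers measure 128 mm over their backs; the gripper's body (75 mm by 188 mm) begins 65 mm behind the grasp point.
Start: joints at [-1.27, 0.599, -0.003, 1.599, 0.002, 0.943, -0.08], TCP at [0.267, 0.674, 0.227] pointing down, gripper open.
Joint ranges: [-2.57, 2.57], [-0.35, 1.97], [-1.29, 1.29], [0.11, 2.56], [-1.05, 4.19], [0.11, 1.86], [-2.63, 2.63]. Speed limits (rad/s): [2.22, 2.22, 3.01, 3.01, 3.14, 3.14, 3.14].

### API

Orientations are given as a unit quaternion [w, x, y, z].
In Python, from station import monitor, eyes, ctrl, nets gives the robot as it stands.
- The arm moves only by the tool send_rows, never from a script. Its argument "increments" is one flat list of numbers, 7 for each row, row after row: the turn, a rotation vector about the tool's x, y, z normalised to -1 to 1, where 1 is 180 degrees, then the shift along the tool's x, y, z normalised to -1 to 1, where 1 is 1 m, then the closure in counts, from 0 (fully open) to 255 (shut). In form: [ax, ay, az, x, y, z, gripper, ax, ay, az, x, y, z, gripper, ...]. A call has 1 to 20 rows; each row is the pose to reach, as a shift and turn from the pose commanded when the call began, along the tool's axes at that moment, turning the shorter way round; what a row does not reach only later rows make up. A row lasts 1/8 s, in which the tool goes at most 62.5 mm and 10.7 degrees, less where a joint would pass 70% of its speed; a pose out of reach is approached as far as the arm can. A call with a number of a shift or a turn outside -1 to 1 is refused whole. A call with a gripper value outside its range is refused whole. The fingers move at their own pace and stop on an object; the grip force is fixed at half the most. Time passes only in rows, so rows that repeat a pose let the fingers close. It gives the time, the measured TCP pose, the force and the opening at its end, in the units of the state.
- monitor.sense(): the state, without advancing time (a new reading comes with each control period).
- eyes.camera(name): name is "scene" or "top" or "wrist"; returns a dict with "pixels" (420x560x3 uint8, red, green, blue), "fx", "fy", "cx", "cy" (pixels), "R" (3x3) and "t" (3): a world point X has camera coordinates R X + t; the wrist camera has in their place "tool_from_camera" (4x4, takes a point from camera to tool coordinates, whose origin is the TCP and whose axes are the flange's). Camera axes: x right, y down, z forward; pixel columns grow to the right and rows downward; lengths in m; the calibration is good to about 2 mm. A picture is of the moment at which its call begins: read the wrist's pose just before it. There is no depth.
- ctrl.sign_off(): hands the job in, once; it reports no verdict.
Trained networks look in the newest picture that a camera, given by its name, has taken for a name from the list of things; names that differ only in an ending like _2 or _b are one class to them, and where a whole thing is asked for, a point or a joint stands for the part that bears it (a point fixed in the world has none). Each returns a list of dicts, best first, with "score" (0 to 1); they miss things now and then, are a little off and sometimes report something else, mostly with a low value. They report only what shows in the picture. A call takes as long as a camera call.
- nets.recognise(camera, target): "box" ([left, top, right, bottom] in pixels, round what is visible of it).
- nets.tip_of(camera, target): "xy" ([column, row] in pixels: a listed point, or the origin of a listed thing).
The state is a dict: "time_s": time; "joint_pos": joint angles; "qd": joint speeds; "effort": joint torques, N m; "tcp_pos": TCP position; "eef_rot": TCP orientation; "ft_force": force on the tool from outside, world axes, zero at the start; "moment": the same for the moment, N m; "grip_width": opening from 0.0 (shut) to 1.0 (fully open).
Only numpy, scipy, OpenCV 4.12 (cv2) and the standard library are available. Lean on these libraries where they do the work, as an engineer would, in place of code of your own. Each camera call takes 0.05 s, during which the arm holds its last target.

## Working session

There is one attempt and no reset: what is moved stays moved. The work goes in short steps, Python scripts to look and compute and a tool call to move; the robot and the scene stay as the last step left them, time stands still between calls to the robot, and variables do not carry over. Pictures are saved under pics/ and viewed, and the job is handed in when it is done.

Besides the shell and the picture viewer there is one more tool, called after "Request:" as name(argument=value, ...) on one line, values as JSON. send_rows: Moves the arm, as the interface text tells. Scaled input: -1 to 1 covers 1 m each way for a shift and 180 degrees each way for a turn. Its arguments: {"type":"object","properties":{"increments":{"type":"array","items":{"type":"number"}}},"required":["increments"]}

```bash
ls; mkdir -p pics
cat > h.py <<'E'
import numpy as np, cv2
from station import monitor, eyes, ctrl, nets
def save(cam,name):
    c=eyes.camera(cam); cv2.imwrite(f'pics/{name}.png',cv2.cvtColor(c['pixels'],cv2.COLOR_RGB2BGR)); return c
E
python3 - <<'E'
from h import *
print(monitor.sense())
for n in ['scene','top','wrist']:
    c=save(n,n+'0'); print(n,{k:(np.round(v,3).tolist() if k!='pixels' else 0) for k,v in c.items()})
    for t in ['chest','dropper','oil_can','glue_tin','pet_bottle']:
        print(t,[(np.round(d['box']),round(d['score'],2)) for d in nets.recognise(n,t)[:2]])
    for t in ['chest','lip','lid_hinge','prop_pivot','prop_handle','prop_pin','hole','dropper','oil_can','glue_tin','pet_bottle']:
        print(t,[(np.round(d['xy'],1),round(d['score'],2)) for d in nets.tip_of(n,t)[:2]])
E
```

```text
pics
{'time_s': 0.0, 'joint_pos': array([-1.26969316,  0.60011605, -0.00254413,  1.60011937,  0.00177173,
        0.94288892, -0.07978747]), 'qd': array([ 0.00024671, -0.00151796, -0.00159146,  0.00045205, -0.00061904,
        0.00103545,  0.00082345]), 'effort': array([ 1.35901133e-03, -7.65083528e+01,  1.49812952e+00, -2.52338791e+01,
       -5.22989058e-02,  1.73044967e-02,  1.75008940e-04]), 'tcp_pos': array([0.26727223, 0.6734314 , 0.22577025]), 'eef_rot': array([-8.55260600e-05,  1.87753001e-01,  9.82215977e-01, -7.59915936e-04]), 'ft_force': array([-0.61884007, -0.5470704 ,  0.36696803]), 'moment': array([ 0.00974658, -0.02542398,  0.05120066]), 'grip_width': 0.9997274451325996}
scene {'pixels': 0, 'fx': 440.358, 'fy': 440.358, 'cx': 283.707, 'cy': 203.047, 'R': [[-0.68, -0.733, 0.001], [-0.314, 0.29, -0.904], [0.663, -0.615, -0.428]], 't': [0.353, 0.245, 0.846]}
chest [(array([141., 204., 268., 291.]), 0.76)]
dropper [(array([277., 200., 284., 222.]), 0.6)]
oil_can [(array([303., 158., 319., 199.]), 0.59)]
glue_tin [(array([349., 170., 356., 196.]), 0.5)]
pet_bottle [(array([
[... 1271 characters left out ...]
 [(array([145.7, 271.5]), 0.58)]
prop_pin [(array([147.1, 256.3]), 0.82)]
hole [(array([186.7, 258.4]), 0.86)]
dropper [(array([289.6, 208.8]), 0.53)]
oil_can [(array([372.8, 172.9]), 0.73)]
glue_tin [(array([413. , 197.9]), 0.82), (array([374.8, 172.3]), 0.28)]
pet_bottle [(array([145.4, 270.4]), 0.74)]
wrist {'pixels': 0, 'fx': 289.17, 'fy': 289.17, 'cx': 281.555, 'cy': 207.624, 'tool_from_camera': [[0.0, -0.955, -0.297, 0.083], [1.0, 0.001, -0.0, -0.001], [0.001, -0.297, 0.955, -0.159], [0.0, 0.0, 0.0, 1.0]]}
chest []
dropper []
oil_can []
glue_tin []
pet_bottle []
chest []
lip []
lid_hinge []
prop_pivot []
prop_handle []
prop_pin []
hole []
dropper []
oil_can []
glue_tin []
pet_bottle []
```

View pics/scene0.png

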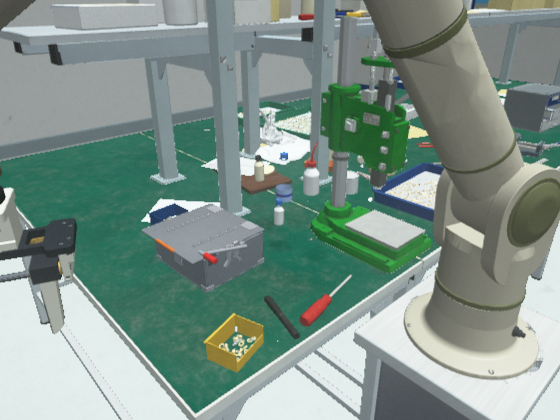

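View pics/top0.png

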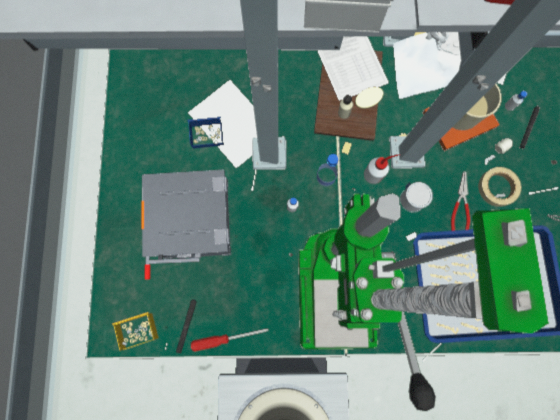

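View pics/wrist0.png

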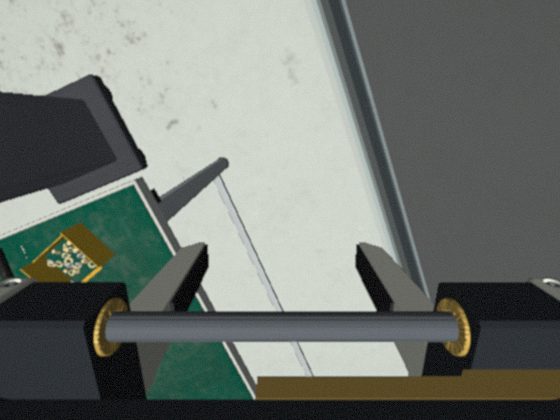

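The scene view shows the closed chest with its orange lip at (170,245) facing world +y and the red handle at (209,258). The dropper is at (279,213), just in front of the press. In the top view the chest spans (142–229,170–278), the handle is at (148,270) and the dropper at (294,204). Next I'll triangulate these and zoom in.

```bash
cat >> h.py <<'E'
def proj(c,X):
    p=np.asarray(c['R'])@np.asarray(X,float)+np.asarray(c['t']); return np.array([c['fx']*p[0]/p[2]+c['cx'],c['fy']*p[1]/p[2]+c['cy']])
def ray(c,uv):
    R=np.asarray(c['R']);t=np.asarray(c['t']); d=R.T@np.array([(uv[0]-c['cx'])/c['fx'],(uv[1]-c['cy'])/c['fy'],1]); return -R.T@t,d/np.linalg.norm(d)
def tri(obs):
    A=0;b=0
    for c,uv in obs:
        o,d=ray(c,uv);P=np.eye(3)-np.outer(d,d);A=A+P;b=b+P@o
    return np.linalg.solve(A,b)
def atz(c,uv,z):
    o,d=ray(c,uv);return o+d*(z-o[2])/d[2]
def quatR(q):
    from scipy.spatial.transform import Rotation as Ro
    return Ro.from_quat([q[1],q[2],q[3],q[0]]).as_matrix()
def wristcam():
    s=monitor.sense();c=dict(eyes.camera('wrist'));T=np.asarray(c['tool_from_camera']);R=quatR(s['eef_rot'])
    Rwc=R@T[:3,:3];twc=R@T[:3,3]+s['tcp_pos'];c['R']=Rwc.T;c['t']=-Rwc.T@twc;return c
def sv(c,name,box=None,k=1):
    im=cv2.cvtColor(c['pixels'],cv2.COLOR_RGB2BGR)
    if box: im=im[box[1]:box[3],box[0]:box[2]]
    if k!=1: im=cv2.resize(im,None,fx=k,fy=k,interpolation=cv2.INTER_CUBIC)
    cv2.imwrite(f'pics/{name}.png',im)
E
python3 - <<'E'
from h import *
s=eyes.camera('scene');t=eyes.camera('top')
for n,a,b in [('lip',(166.2,247.5),(144.4,215.4)),('hinge',(237.3,216.8),(227.3,210.9)),('handle',(207.8,258.4),(146.5,270.5)),('dropper',(278.4,222.2),(289.6,208.8)),('oil',(311.7,195.3),(372.8,172.9)),('glue',(348.5,193.8),(413,197.9))]:
    X=tri([(s,a),(t,b)]);print(n,X.round(4),proj(s,X)-a,proj(t,X)-b)
sv(s,'s1',(135,190,305,300),4.7); sv(t,'t1',(130,160,300,290),4.6)
# post base, shelf
print('post',atz(t,(268,165),0), atz(t,(330,165),0))
E
```

```text
lip [0.535  0.3345 0.086 ] [-0.16904959 -0.04533693] [0.12435724 0.09593183]
hinge [0.5445 0.1329 0.0872] [0.01842982 0.00378427] [-0.01386526 -0.01306039]
handle [0.4    0.3147 0.1125] [0.07448639 0.0162265 ] [-0.04984079 -0.04197494]
dropper [ 0.565  -0.0218  0.009 ] [-0.09277046 -0.01344483] [0.06893484 0.07156396]
oil [ 0.6646 -0.2541 -0.0123] [-1.3815632  -0.14660628] [1.13780412 1.22688365]
glue [ 0.5952 -0.3599 -0.0166] [-1.12013932 -0.04659029] [0.93324609 1.02415154]
post [0.6889947  0.03494898 0.        ] [ 0.68762424 -0.13319001  0.        ]
```

View pics/s1.png

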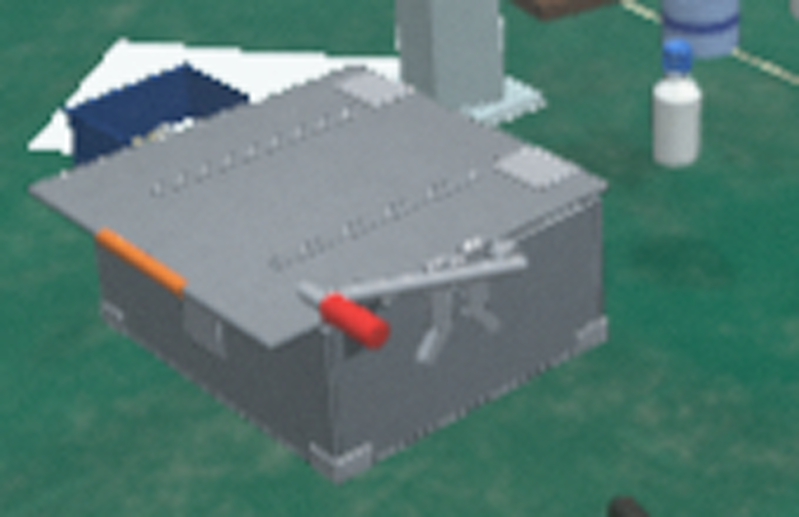

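View pics/t1.png

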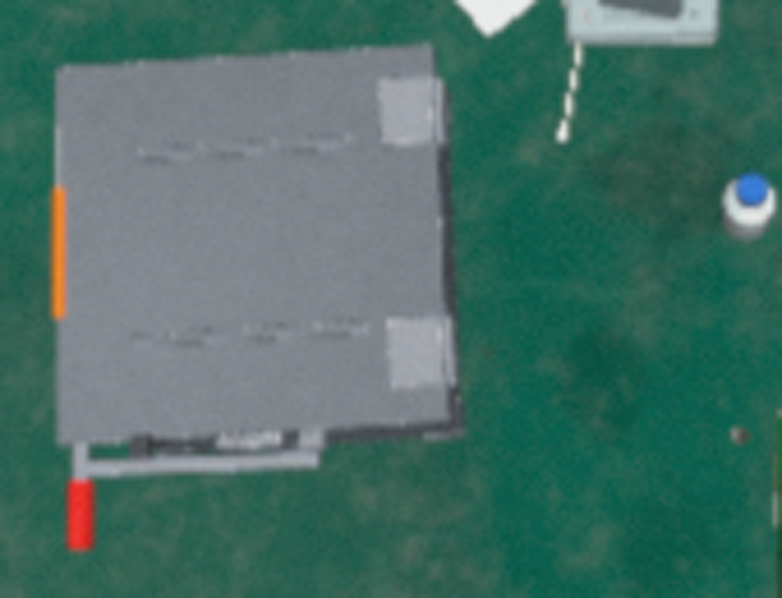

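Run:
```python
from h import *
from scipy.optimize import least_squares
s=eyes.camera('scene');t=eyes.camera('top')
S=lambda u,v:(135+u/4.7-.4,190+v/4.7-.4); T=lambda u,v:(130+u/4.6-.4,160+v/4.6-.4)
f=(-.115,-.102,.093)
obs=[(s,S(30,187),(-.115,.102,.091)),(s,S(273,347),(-.115,-.102,.091)),(s,S(335,481),(-.085,-.1,0)),(s,S(607,341),(.085,-.1,0)),
(t,T(57,67),(-.115,.102,.093)),(t,T(58,443),(-.115,-.102,.093)),
(s,S(375,330),(-.0961,-.1565,.1128)),(t,T(81,549),(-.0961,-.1565,.1128)),(t,T(81,482),(-.0961,-.1225,.1128)),(t,T(461,433),(.087,-.1,.085)),(s,(166.2,247.5),(-.115,0,.088)),(t,(144.4,215.4),(-.115,0,.088)),(s,(207.8,258.4),(-.0961,-.1395,.1128))]
def W(p,X):
    c,n=np.cos(p[2]),np.sin(p[2]);return np.array([p[0]+c*X[0]-n*X[1],p[1]+n*X[0]+c*X[1],X[2]])
def res(p): return np.concatenate([proj(c,W(p,X))-uv for c,uv,X in obs])
r=least_squares(res,[.54,.22,-np.pi/2],loss='soft_l1');print(r.x,np.degrees(r.x[2]));print(res(r.x).reshape(-1,2).round(2))
for cc in (s,t):
    o=[k for k in obs if k[0] is cc]
    rr=least_squares(lambda p:np.concatenate([proj(c,W(p,X))-uv for c,uv,X in o]),r.x,loss='soft_l1');print(rr.x,np.degrees(rr.x[2]))
# dropper
for n,a,b in [('cap top',S(679,46),T(753,183)),('base',S(677,160),T(745,225))]:
    X=tri([(s,a),(t,b)]);print(n,X.round(4),proj(s,X)-a)
print(atz(s,S(677,42),.074),atz(t,T(753,188),.074))
```

```text
[ 0.54097052  0.22135758 -1.53204284] -87.77958849427029
[[ 0.14  0.07]
 [-1.02  0.43]
 [ 0.67  1.77]
 [ 0.69  0.89]
 [ 1.49 -0.33]
 [ 0.09  0.5 ]
 [ 0.49  1.74]
 [ 0.24 -0.15]
 [ 0.42 -0.37]
 [-2.06 -1.82]
 [-1.37 -0.82]
 [-0.85 -0.66]
 [ 1.84 -0.19]]
[ 0.54369427  0.22053966 -1.52984549] -87.65369009705262
[ 0.53926751  0.22049158 -1.53987731] -88.2284711130675
cap top [ 0.5738 -0.0305  0.0737] [-0.68309677 -0.10488272]
base [ 0.568  -0.0267  0.0013] [0.22398577 0.03184017]
[ 0.57649876 -0.03390595  0.074     ] [ 0.57237587 -0.02914134  0.074     ]
```

```bash
cat >> h.py <<'E'
from scipy.spatial.transform import Rotation as Ro, Slerp
CH=np.array([0.541,0.2210,-1.534]) # chest x,y,yaw
def c2w(X,CH=None):
    p=CHf() if CH is None else CH
    c,n=np.cos(p[2]),np.sin(p[2]);return np.array([p[0]+c*X[0]-n*X[1],p[1]+n*X[0]+c*X[1],X[2]])
def CHf():
    import os,json
    return np.array(json.load(open('ch.json'))) if os.path.exists('ch.json') else CH
def Rt(phi,yaw=None):
    # tool pitched phi deg below horizontal, pointing along chest +x ; tool y along chest +y ; tool x = -ex*sin - ...
    p=CHf(); yw=p[2] if yaw is None else yaw
    ex=np.array([np.cos(yw),np.sin(yw),0]);ey=np.array([-np.sin(yw),np.cos(yw),0]);ez=np.array([0,0,1.])
    f=np.radians(phi); z=ex*np.cos(f)-ez*np.sin(f); y=ey; x=np.cross(y,z); return np.stack([x,y,z],1)
def plan(wps,cmd=None,dec=4):
    """wps: list of (pos,R,grip,nrows) ; prints rows relative to current pose; linear/slerp interpolation"""
    s=monitor.sense(); p0,R0=(s['tcp_pos'],quatR(s['eef_rot'])) if cmd is None else cmd
    out=[];pp,pR=p0,R0
    for pos,R,g,n in wps:
        pos=np.asarray(pos);rv=Ro.from_matrix(pR.T@R).as_rotvec()
        for i in range(1,n+1):
            a=i/n;p=pp+(pos-pp)*a;RR=pR@Ro.from_rotvec(rv*a).as_matrix()
            r=Ro.from_matrix(R0.T@RR).as_rotvec()/np.pi;d=R0.T@(p-p0)
            out.append([*np.round(r,dec),*np.round(d,dec),g])
        pp,pR=pos,R
    print(len(out),'rows');print(',\n'.join(','.join('%g'%(v+0) for v in r) for r in out))
E
python3 - <<'E'
from h import *
t=eyes.camera('top');s=eyes.camera('scene')
for c in(s,t): print('cam',-np.asarray(c['R']).T@c['t'])
print('shelf corner',tri([(s,(50,52)),(t,(28,42))]))
plan([((.50,.46,.25),Rt(60),255,10)])
print(Rt(60))
E
```

```text
cam [-0.24346829  0.70757402  0.58305282]
cam [0.33493709 0.0114572  1.08672259]
shelf corner [0.74861562 0.41813105 0.4758037 ]
10 rows
0.0096,-0.0147,0.0359,-0.0295,-0.0113,-0.0023,255,
0.0193,-0.0295,0.0718,-0.059,-0.0226,-0.0047,255,
0.0289,-0.0442,0.1078,-0.0885,-0.0339,-0.007,255,
0.0385,-0.059,0.1437,-0.118,-0.0452,-0.0094,255,
0.0481,-0.0737,0.1796,-0.1475,-0.0565,-0.0117,255,
0.0578,-0.0885,0.2155,-0.177,-0.0678,-0.014,255,
0.0674,-0.1032,0.2515,-0.2065,-0.0791,-0.0164,255,
0.077,-0.118,0.2874,-0.2361,-0.0904,-0.0187,255,
0.0866,-0.1327,0.3233,-0.2656,-0.1017,-0.021,255,
0.0963,-0.1475,0.3592,-0.2951,-0.113,-0.0234,255
[[-0.03185936  0.99932309  0.01839401]
 [ 0.86543918  0.03678802 -0.49966155]
 [-0.5         0.         -0.8660254 ]]
```

Request:
send_rows(increments=[0.0096,-0.0147,0.0359,-0.0295,-0.0113,-0.0023,255,0.0193,-0.0295,0.0718,-0.059,-0.0226,-0.0047,255,0.0289,-0.0442,0.1078,-0.0885,-0.0339,-0.007,255,0.0385,-0.059,0.1437,-0.118,-0.0452,-0.0094,255,0.0481,-0.0737,0.1796,-0.1475,-0.0565,-0.0117,255,0.0578,-0.0885,0.2155,-0.177,-0.0678,-0.014,255,0.0674,-0.1032,0.2515,-0.2065,-0.0791,-0.0164,255,0.077,-0.118,0.2874,-0.2361,-0.0904,-0.0187,255,0.0866,-0.1327,0.3233,-0.2656,-0.1017,-0.021,255,0.0963,-0.1475,0.3592,-0.2951,-0.113,-0.0234,255])

```text
time_s: 4.1
tcp_pos: [0.5005, 0.4597, 0.2501]
eef_rot: [0.187, 0.671, 0.694, -0.18]
ft_force: [-0.3, -0.4, 0.1]
grip_width: 0.013
```

Run:
```python
from h import *
s=monitor.sense();print(s['time_s'],s['tcp_pos'],quatR(s['eef_rot']).round(3),s['joint_pos'].round(2),s['grip_width'])
c=wristcam();sv(c,'w1')
for n in ['lip','prop_handle','prop_pin','hole','prop_pivot','chest','dropper']:
    print(n,[(np.round(d['xy'],1),round(d['score'],2)) for d in nets.tip_of('wrist',n)[:2]])
for n,X in dict(lip=(-.115,0,.088),handle=(-.0961,-.1395,.1128),piv=(.015,-.1165,.083),c1=(-.115,-.102,.088),c2=(-.115,.102,.088)).items(): print(n,proj(c,c2w(X)).round(1))
d=eyes.camera('scene');sv(d,'s2')
```

```text
4.1 [0.50047776 0.45969043 0.25013764] [[-0.029  0.999  0.018]
 [ 0.865  0.034 -0.501]
 [-0.501  0.001 -0.865]] [-1.23  0.75  0.48  1.45  0.05  1.38 -0.79] 0.012745574191567315
lip [(array([309.4, 205.7]), 0.86)]
prop_handle [(array([194.3, 233.2]), 0.64), (array([231.6, 256.5]), 0.6)]
prop_pin [(array([222.9, 226.7]), 0.83), (array([303.1, 212.3]), 0.39)]
hole [(array([236.3, 245.3]), 0.69)]
prop_pivot [(array([234.3, 254.9]), 0.87)]
chest [(array([299.4, 213.3]), 0.79), (array([198.5, 231.4]), 0.69)]
dropper []
lip [306.  204.9]
handle [198.6 229.1]
piv [230.4 256.9]
c1 [227.9 205.1]
c2 [384.2 204.7]
```

View pics/w1.png

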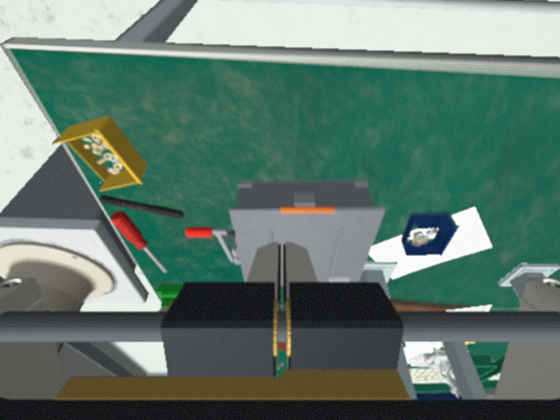

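View pics/s2.png

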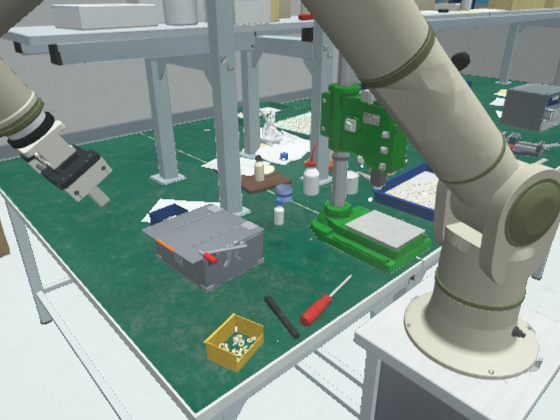

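Run:
```python
import cv2
im=cv2.imread('pics/w1.png');cv2.imwrite('pics/w1z.png',cv2.resize(im[170:290,175:400],None,fx=3.5,fy=3.5,interpolation=cv2.INTER_CUBIC))
```

```text
(no output)
```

View pics/w1z.png

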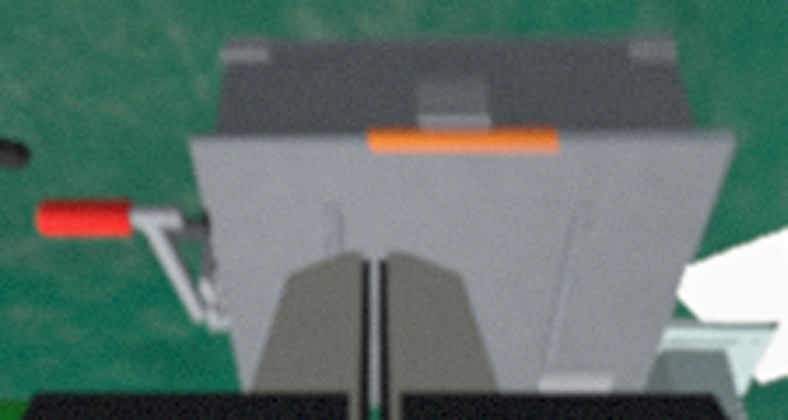

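Run:
```python
from h import *
import json
from scipy.optimize import least_squares
s=eyes.camera('scene');t=eyes.camera('top');w=wristcam()
S=lambda u,v:(135+u/4.7-.4,190+v/4.7-.4); T=lambda u,v:(130+u/4.6-.4,160+v/4.6-.4); Wz=lambda u,v:(175+u/3.5-.36,170+v/3.5-.36)
obs=[(s,S(30,187),(-.115,.102,.091)),(s,S(273,347),(-.115,-.102,.089)),(s,S(335,481),(-.085,-.1,0)),(s,S(607,341),(.085,-.1,0)),
(t,T(57,67),(-.115,.102,.093)),(t,T(58,443),(-.115,-.102,.093)),
(s,S(387,334),(-.0961,-.1565,.1128)),(t,T(81,549),(-.0961,-.1565,.1128)),(t,T(81,482),(-.0961,-.1225,.1128)),
(w,Wz(190,137),(-.115,-.102,.091)),(w,Wz(735,133),(-.115,.102,.091)),(w,Wz(36,218),(-.0961,-.1565,.1128)),(w,Wz(131,218),(-.0961,-.1225,.1128)),(w,Wz(221,41),(-.085,-.1,0)),(w,Wz(677,39),(-.085,.1,0))]
for sel in [(s,t,w),(w,),(t,),(s,),(t,w)]:
    o=[k for k in obs if any(k[0] is q for q in sel)]
    f=lambda p:np.concatenate([(proj(c,c2w(X,p))-uv) for c,uv,X in o])
    r=least_squares(f,CH,loss='soft_l1');print(r.x,np.degrees(r.x[2]),np.sqrt((f(r.x)**2).mean()))
    if len(sel)==3: json.dump(list(r.x),open('ch.json','w'));print(f(r.x).reshape(-1,2).round(1).tolist())
```

```text
[ 0.54235464  0.22004681 -1.51917363] -87.04223735663328 1.2284692483053687
[[0.2, 0.1], [0.2, 0.8], [1.6, 1.2], [0.8, 0.1], [1.5, -0.3], [1.2, 0.5], [-0.7, 0.2], [1.7, -0.3], [1.7, -0.5], [-0.8, -0.2], [0.1, -0.4], [1.6, -0.9], [0.4, -1.1], [1.5, -2.1], [-3.1, -2.7]]
[ 0.54195277  0.21814558 -1.52109002] -87.15203821327721 1.4274432704139115
[ 0.54197275  0.2236176  -1.51977438] -87.07665772539185 0.2937028326459494
[ 0.54478021  0.21985473 -1.51475217] -86.7889063056092 0.6033002701400072
[ 0.54158999  0.2196758  -1.52444612] -87.34432866878643 1.3961586518160924
```

```bash
cat >> h.py <<'E'
def lidpt(th,r,off,yc=0.):
    # r from hinge along lid, off along underside normal
    d=np.array([-np.cos(th),np.sin(th)]);u=np.array([-np.sin(th),-np.cos(th)])
    q=np.array([.088,.088])+r*d+off*u
    return c2w((q[0],yc,q[1]))
HW=.0075
def lifttcp(th,phi,yc=0.,depth=.025,gap=0.):
    R=Rt(phi)
    if phi>=np.degrees(th): return lidpt(th,.203,0,yc)-R@np.array([-HW,0,.008-depth])+R@[gap,0,0],R
    return lidpt(th,.203-depth,0,yc)-R@np.array([-HW,0,.008])+R@[gap,0,0],R
E
python3 - <<'E'
from h import *
pB,R=lifttcp(0,60,gap=.025)
pA=pB-R[:,2]*.07
print(pA,pB)
plan([(pA,R,255,4),(pB,R,255,4)])
E
```

```text
[0.53360095 0.38946664 0.11764935] [0.53540695 0.35451327 0.05702757]
8 rows
-0.0006,0,-0.0009,0.0009,0.0078,0.0377,255,
-0.0011,-0.0001,-0.0019,0.0019,0.0156,0.0754,255,
-0.0017,-0.0001,-0.0028,0.0028,0.0235,0.1132,255,
-0.0023,-0.0002,-0.0038,0.0037,0.0313,0.1509,255,
-0.0023,-0.0002,-0.0038,0.0037,0.0314,0.1684,255,
-0.0023,-0.0002,-0.0038,0.0037,0.0315,0.1859,255,
-0.0023,-0.0002,-0.0038,0.0037,0.0317,0.2034,255,
-0.0023,-0.0002,-0.0038,0.0037,0.0318,0.2209,255
```

Request:
send_rows(increments=[0,0,-0.001,0.001,0.008,0.038,255,-0.001,0,-0.002,0.002,0.016,0.075,255,-0.002,0,-0.003,0.003,0.0235,0.113,255,-0.002,0,-0.004,0.004,0.031,0.151,255,-0.002,0,-0.004,0.004,0.0315,0.168,255,-0.002,0,-0.004,0.004,0.0315,0.186,255,-0.002,0,-0.004,0.004,0.032,0.203,255,-0.002,0,-0.004,0.004,0.032,0.221,255,-0.002,0,-0.004,0.004,0.032,0.221,255])

```text
time_s: 5.82
tcp_pos: [0.5355, 0.3531, 0.0557]
eef_rot: [0.187, 0.665, 0.7, -0.18]
ft_force: [-0.1, 0.2, 0.1]
grip_width: 0.003
```

Run:
```python
from h import *
s=monitor.sense();print(s['time_s'],s['tcp_pos'],s['joint_pos'].round(2),s['ft_force'])
c=wristcam();sv(c,'w2');sv(eyes.camera('scene'),'s3')
print(proj(c,c2w((-.115,0,.088))))
w=[]
for k,th in enumerate(np.linspace(0,1.72,19)):
    p,R=lifttcp(th,60+.2*np.degrees(th)); w.append((p,R,255,1))
    if k%6==0: print(p)
plan(w)
```

```text
5.825 [0.53546303 0.35314175 0.05569784] [-1.11  0.91  0.44  1.71  0.05  0.94 -0.75] [-0.10302526  0.15511712  0.09570886]
[281.6146219  323.92240897]
[0.53652411 0.33289147 0.06952757]
[0.53808932 0.30259838 0.17953388]
[0.54246882 0.21783687 0.2545691 ]
[0.54780623 0.11453617 0.27055394]
19 rows
-0.0003,0,-0.0001,-0.025,-0.0006,-0.0002,255,
-0.0003,0.006,-0.0001,-0.0352,-0.0007,-0.0167,255,
-0.0003,0.0121,-0.0001,-0.0469,-0.0007,-0.0321,255,
-0.0003,0.0182,-0.0001,-0.06,-0.0007,-0.0463,255,
-0.0003,0.0243,-0.0001,-0.0743,-0.0007,-0.0591,255,
-0.0003,0.0304,-0.0001,-0.0898,-0.0007,-0.0705,255,
-0.0003,0.0365,-0.0001,-0.1063,-0.0007,-0.0804,255,
-0.0003,0.0425,-0.0001,-0.1237,-0.0007,-0.0886,255,
-0.0003,0.0486,-0.0001,-0.1417,-0.0007,-0.095,255,
-0.0003,0.0547,-0.0001,-0.1603,-0.0007,-0.0997,255,
-0.0003,0.0608,-0.0001,-0.1792,-0.0007,-0.1026,255,
-0.0003,0.0669,-0.0001,-0.1982,-0.0007,-0.1037,255,
-0.0003,0.073,-0.0001,-0.2173,-0.0007,-0.1029,255,
-0.0003,0.079,-0.0001,-0.2362,-0.0007,-0.1003,255,
-0.0003,0.0851,-0.0001,-0.2542,-0.0007,-0.096,255,
-0.0003,0.0912,-0.0001,-0.2704,-0.0007,-0.0905,255,
-0.0003,0.0973,-0.0001,-0.2861,-0.0007,-0.0834,255,
-0.0003,0.1034,-0.0001,-0.3009,-0.0007,-0.0749,255,
-0.0003,0.1095,-0.0001,-0.3149,-0.0006,-0.065,255
```

View pics/w2.png

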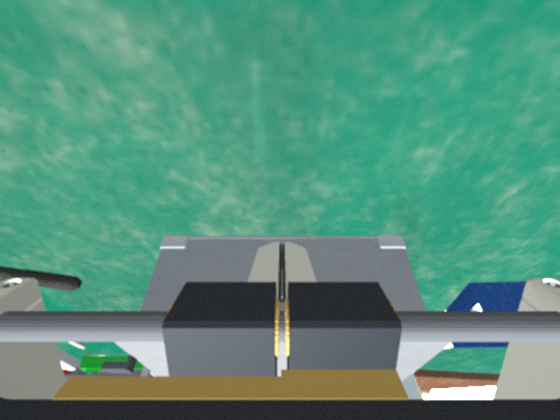

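View pics/s3.png

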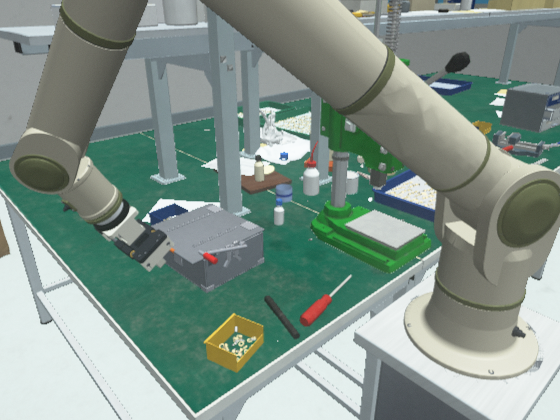

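Request:
send_rows(increments=[0,0,0,-0.013,0,0,255,0,0,0,-0.025,-0.0005,0,255,0,0.006,0,-0.035,-0.0005,-0.0167,255,0,0.012,0,-0.047,-0.0005,-0.032,255,0,0.018,0,-0.06,-0.0005,-0.046,255,0,0.024,0,-0.074,-0.0005,-0.059,255,0,0.03,0,-0.09,-0.0005,-0.0705,255,0,0.0365,0,-0.106,-0.0005,-0.08,255,0,0.0425,0,-0.124,-0.0005,-0.0885,255,0,0.0485,0,-0.142,-0.0005,-0.095,255])

```text
time_s: 7.18
tcp_pos: [0.5398, 0.279, 0.2114]
eef_rot: [0.133, 0.677, 0.713, -0.126]
ft_force: [1.7, 3.7, 1.0]
grip_width: 0.003
```

Run:
```python
from h import *
s=monitor.sense();print(s['time_s'],s['tcp_pos'],s['joint_pos'].round(2),s['ft_force'])
sv(eyes.camera('scene'),'s4')
```

```text
7.175 [0.53975636 0.27895283 0.21144866] [-1.02  0.6   0.46  1.8   0.07  0.99 -0.6 ] [1.67223006 3.7051751  0.95375038]
```

View pics/s4.png

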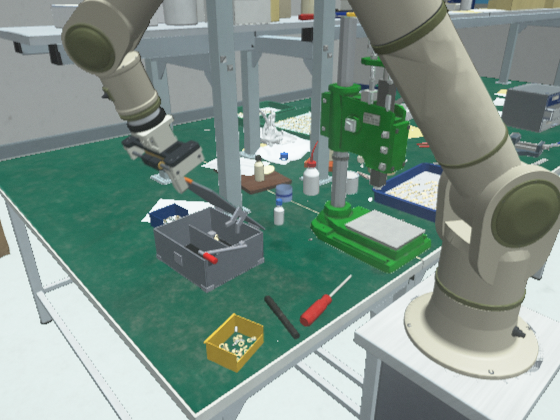

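The lid is about 45° open and resting on the fingers at a few N, and the arm is clear of the shelf and press. I'll continue the arc.

Run:
```python
from h import *
w=[]
for k,th in enumerate(np.linspace(0,1.74,20)):
    if k<9: continue
    p,R=lifttcp(th,60+.2*np.degrees(th)); w.append((p,R,255,1))
plan(w)
```

```text
11 rows
0.0003,0.0031,-0.0013,-0.0064,-0.0012,-0.0028,255,
0.0003,0.0089,-0.0013,-0.0236,-0.0011,-0.009,255,
0.0003,0.0147,-0.0013,-0.0414,-0.001,-0.0136,255,
0.0003,0.0206,-0.0013,-0.0594,-0.0009,-0.0165,255,
0.0003,0.0264,-0.0013,-0.0777,-0.0009,-0.0177,255,
0.0003,0.0322,-0.0013,-0.096,-0.0008,-0.0173,255,
0.0003,0.038,-0.0013,-0.1128,-0.0007,-0.0153,255,
0.0003,0.0439,-0.0013,-0.1289,-0.0006,-0.0119,255,
0.0003,0.0497,-0.0013,-0.1446,-0.0006,-0.0071,255,
0.0004,0.0555,-0.0013,-0.1598,-0.0005,-0.0008,255,
0.0004,0.0614,-0.0013,-0.1743,-0.0005,0.0067,255
```

Request:
send_rows(increments=[0,0.003,-0.001,-0.0065,-0.001,-0.003,255,0,0.009,-0.001,-0.0235,-0.001,-0.009,255,0,0.015,-0.001,-0.0415,-0.001,-0.0135,255,0,0.0205,-0.001,-0.0595,-0.001,-0.0165,255,0,0.0265,-0.001,-0.0775,-0.001,-0.0175,255,0,0.032,-0.001,-0.096,-0.001,-0.0175,255,0,0.038,-0.001,-0.113,-0.001,-0.0155,255,0,0.044,-0.001,-0.129,-0.001,-0.012,255,0,0.05,-0.001,-0.1445,-0.0005,-0.007,255,0,0.0555,-0.001,-0.16,-0.0005,-0.001,255,0,0.0615,-0.001,-0.1745,-0.0005,0.0065,255,0,0.0615,-0.001,-0.1745,-0.0005,0.0065,255,0,0.0615,-0.001,-0.1745,-0.0005,0.0065,255])

```text
time_s: 8.85
tcp_pos: [0.5474, 0.1143, 0.2671]
eef_rot: [0.064, 0.685, 0.723, -0.062]
ft_force: [-0.3, 0.2, -0.4]
grip_width: 0.004
```

Run:
```python
from h import *
s=monitor.sense();print(s['time_s'],s['tcp_pos'],s['joint_pos'].round(2),s['ft_force'])
sv(eyes.camera('scene'),'s5');sv(eyes.camera('top'),'t5')
```

```text
8.85 [0.54741589 0.11434715 0.26714809] [-0.72  0.4   0.43  1.94  0.01  0.89 -0.26] [-0.29074338  0.18945527 -0.44716946]
```

View pics/s5.png

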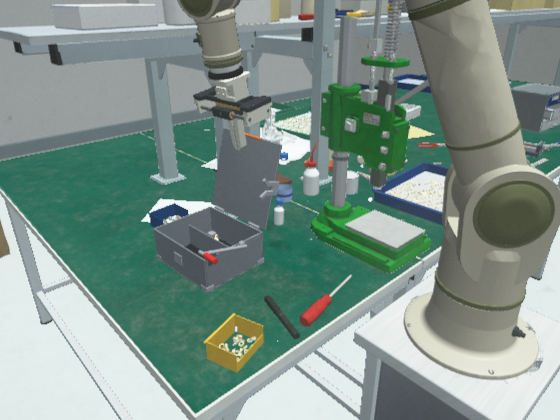

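View pics/t5.png

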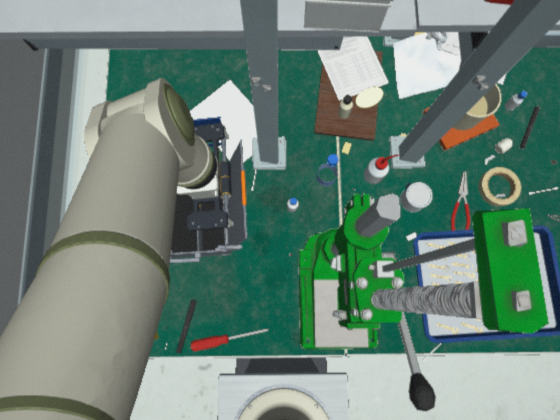

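```bash
cat >> h.py <<'E'
def rodpt(a,r=.115,yc=-.1395):
    al=np.radians(15)+a; return c2w((.015-r*np.cos(al),yc,.083+r*np.sin(al)))
def rodtcp(a,phi,yc=-.147,depth=.022,gap=0.):
    R=Rt(phi); return rodpt(a,yc=yc)-R@np.array([-HW-.0065,0,.008-depth])+R@[gap,0,0],R
E
python3 - <<'E'
from h import *
s=eyes.camera('scene');t=eyes.camera('top')
for th in (1.72,1.85):
    print(th,[ (proj(s,lidpt(th,.203,0,y)).round(1),proj(t,lidpt(th,.203,0,y)).round(1)) for y in(-.102,0,.102)])
sv(s,'s5z',(190,110,310,260),4);sv(t,'t5z',(160,110,280,280),3.5)
R=Rt(55);pB,_=rodtcp(0,55,gap=.03);pA=pB-R[:,2]*.08
print(pA,pB,rodtcp(1.45,75)[0],rodtcp(1.45,85)[0])
plan([((.54,.24,.29),Rt(72),255,4),((pA[0]+.03,.40,.26),R,255,5),(pA,R,255,3),(pB,R,255,3)])
E
```

```text
1.72 [(array([273.9, 144.3]), array([232.9, 239.2])), (array([243.1, 134.9]), array([230.9, 187.9])), (array([215.8, 126.6]), array([228.9, 139. ]))]
1.85 [(array([282.2, 144.2]), array([246.5, 238.8])), (array([251.4, 134.9]), array([244.2, 187.9])), (array([224.2, 126.8]), array([241.9, 139.3]))]
[0.38677953 0.38221541 0.14159086] [0.38914724 0.33639042 0.0760587 ] [0.39664759 0.19122779 0.17971226] [0.39650171 0.19405107 0.18169178]
15 rows
-0.0001,-0.0108,0.0003,0.0298,-0.0001,-0.0112,255,
-0.0002,-0.0216,0.0006,0.0597,-0.0002,-0.0224,255,
-0.0003,-0.0325,0.0009,0.0895,-0.0003,-0.0336,255,
-0.0003,-0.0433,0.0012,0.1193,-0.0005,-0.0448,255,
-0.0003,-0.0622,0.0013,0.1532,-0.0233,-0.0448,255,
-0.0003,-0.081,0.0013,0.187,-0.0461,-0.0447,255,
-0.0002,-0.0999,0.0013,0.2209,-0.069,-0.0447,255,
-0.0002,-0.1188,0.0013,0.2547,-0.0918,-0.0447,255,
-0.0002,-0.1377,0.0013,0.2886,-0.1146,-0.0446,255,
-0.0002,-0.1377,0.0013,0.2903,-0.1248,-0.0048,255,
-0.0002,-0.1377,0.0013,0.292,-0.1351,0.035,255,
-0.0002,-0.1377,0.0013,0.2937,-0.1453,0.0748,255,
-0.0002,-0.1377,0.0013,0.2825,-0.1453,0.099,255,
-0.0002,-0.1377,0.0013,0.2714,-0.1453,0.1233,255,
-0.0002,-0.1377,0.0013,0.2602,-0.1453,0.1475,255
```

View pics/s5z.png

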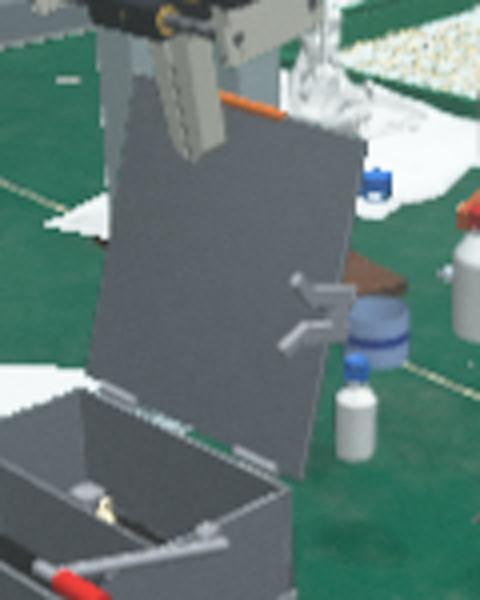

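The lid's near top corner is at (281.5,145.7), matching the 1.85 stop prediction, so the lid is laid back. Next is the rod handle.

Request:
send_rows(increments=[0,-0.011,0,0.03,0,-0.011,255,0,-0.0215,0.0005,0.06,0,-0.0225,255,0,-0.0325,0.001,0.0895,0,-0.0335,255,0,-0.0435,0.001,0.119,-0.0005,-0.045,255,0,-0.062,0.001,0.153,-0.023,-0.045,255,0,-0.081,0.001,0.187,-0.046,-0.045,255,0,-0.1,0.001,0.221,-0.069,-0.045,255,0,-0.119,0.001,0.255,-0.092,-0.045,255,0,-0.1375,0.001,0.2885,-0.1145,-0.0445,255,0,-0.1375,0.001,0.29,-0.125,-0.005,255,0,-0.1375,0.001,0.292,-0.135,0.035,255,0,-0.1375,0.001,0.2935,-0.1455,0.075,255,0,-0.1375,0.001,0.2825,-0.1455,0.099,255,0,-0.1375,0.001,0.2715,-0.1455,0.1235,255,0,-0.1375,0.001,0.26,-0.1455,0.1475,255,0,-0.1375,0.001,0.26,-0.1455,0.1475,255])

```text
time_s: 11.05
tcp_pos: [0.3887, 0.3346, 0.0754]
eef_rot: [0.218, 0.657, 0.691, -0.209]
ft_force: [0.1, 0.2, 0.8]
grip_width: 0.008
```

Run:
```python
from h import *
s=monitor.sense();print(s['time_s'],s['tcp_pos'],s['joint_pos'].round(2),s['ft_force'])
c=wristcam();sv(c,'w6');sv(eyes.camera('scene'),'s6z',(140,190,300,310),4)
print([proj(c,rodpt(0,yc=y)).round(1) for y in (-.1225,-.1565)])
w=[]
for k,a in enumerate(np.linspace(0,1.5,17)):
    p,R=rodtcp(a,55+25*a/1.5); w.append((p,R,255,1))
plan(w)
```

```text
11.05 [0.38866056 0.33463268 0.07535389] [-1.29  0.82  0.42  1.93  0.09  0.92 -0.95] [0.09313391 0.16387112 0.79443121]
[array([323.4, 335.7]), array([266.7, 335.6])]
17 rows
-0.0001,-0.0003,0.0001,-0.0299,-0.0003,0.0004,255,
-0.0001,0.0083,0.0001,-0.0381,-0.0003,-0.0066,255,
-0.0001,0.017,0.0001,-0.0469,-0.0003,-0.0127,255,
-0.0001,0.0257,0.0001,-0.0561,-0.0003,-0.0179,255,
-0.0001,0.0344,0.0001,-0.0658,-0.0003,-0.0222,255,
-0.0001,0.0431,0.0001,-0.0759,-0.0003,-0.0256,255,
-0.0001,0.0517,0.0001,-0.0861,-0.0003,-0.028,255,
-0.0001,0.0604,0.0001,-0.0966,-0.0003,-0.0294,255,
-0.0001,0.0691,0.0001,-0.107,-0.0003,-0.0298,255,
-0.0001,0.0778,0.0001,-0.1175,-0.0003,-0.0292,255,
-0.0001,0.0865,0.0001,-0.1278,-0.0003,-0.0276,255,
-0.0001,0.0951,0.0001,-0.1379,-0.0003,-0.0251,255,
-0.0001,0.1038,0.0001,-0.1476,-0.0003,-0.0216,255,
-0.0001,0.1125,0.0001,-0.157,-0.0003,-0.0172,255,
-0.0001,0.1212,0.0001,-0.1659,-0.0003,-0.0119,255,
-0.0001,0.1299,0.0001,-0.1742,-0.0003,-0.0058,255,
-0.0001,0.1385,0.0001,-0.1819,-0.0003,0.0011,255
```

View pics/w6.png

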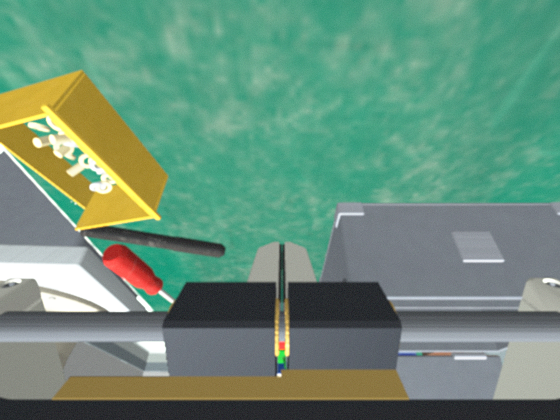

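View pics/s6z.png

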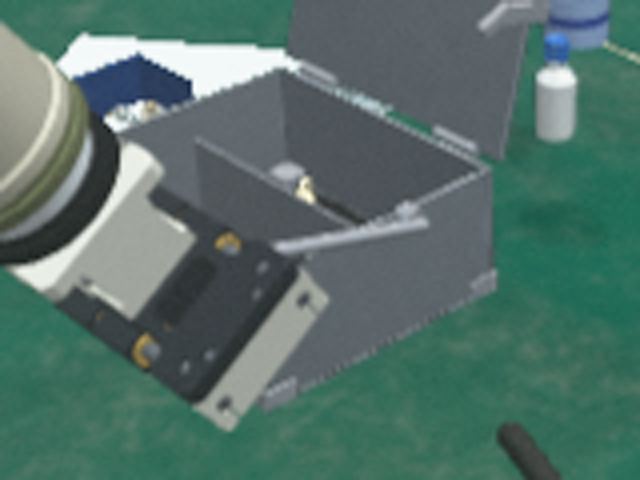

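Request:
send_rows(increments=[0,0,0,-0.015,0,0,255,0,0,0,-0.03,0,0,255,0,0.0085,0,-0.038,0,-0.0065,255,0,0.017,0,-0.047,0,-0.0125,255,0,0.0255,0,-0.056,0,-0.018,255,0,0.0345,0,-0.066,0,-0.022,255,0,0.043,0,-0.076,0,-0.0255,255,0,0.0515,0,-0.086,0,-0.028,255,0,0.0605,0,-0.0965,0,-0.0295,255])

```text
time_s: 12.28
tcp_pos: [0.3926, 0.2729, 0.1562]
eef_rot: [0.15, 0.674, 0.709, -0.143]
ft_force: [-0.6, -0.7, -1.1]
grip_width: 0.006
```

Run:
```python
from h import *
s=monitor.sense();print(s['time_s'],s['tcp_pos'],s['joint_pos'].round(2),s['ft_force'])
sv(eyes.camera('scene'),'s7z',(140,150,300,300),4)
w=[]
for k,a in enumerate(np.linspace(0,1.5,17)):
    if k<7: continue
    p,R=rodtcp(a,55+25*a/1.5); w.append((p,R,255,1))
plan(w)
```

```text
12.275 [0.39258417 0.27294435 0.15615685] [-1.2   0.58  0.42  2.08  0.1   0.82 -0.84] [-0.58171651 -0.68500796 -1.13122266]
10 rows
-0.0004,-0.0008,-0.0009,0.0035,-0.0004,-0.0001,255,
-0.0004,0.0079,-0.0009,-0.0067,-0.0004,-0.0025,255,
-0.0004,0.0166,-0.0009,-0.017,-0.0003,-0.0039,255,
-0.0004,0.0252,-0.0009,-0.0274,-0.0003,-0.0043,255,
-0.0004,0.0339,-0.0009,-0.0378,-0.0003,-0.0037,255,
-0.0004,0.0426,-0.0009,-0.0481,-0.0002,-0.0021,255,
-0.0003,0.0513,-0.0009,-0.0581,-0.0002,0.0004,255,
-0.0003,0.06,-0.0009,-0.0678,-0.0002,0.0039,255,
-0.0003,0.0686,-0.0009,-0.0772,-0.0001,0.0083,255,
-0.0003,0.0773,-0.0009,-0.086,-0.0001,0.0136,255
```

View pics/s7z.png

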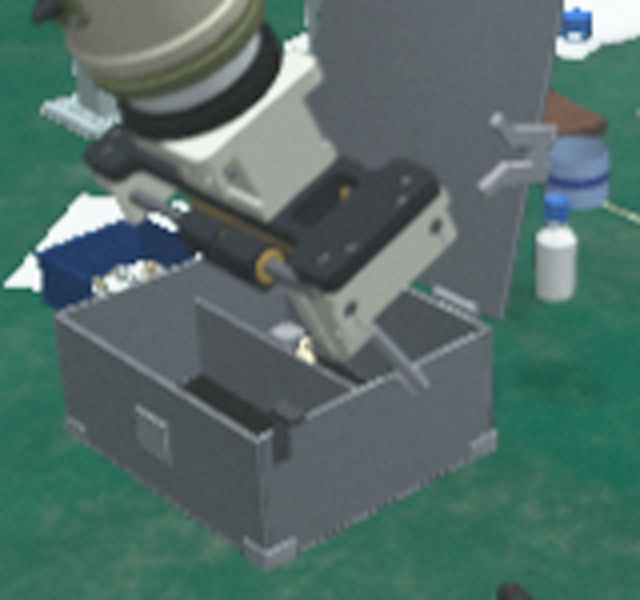

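Request:
send_rows(increments=[0,0.008,0,-0.0065,0,-0.0025,255,0,0.0165,-0.001,-0.017,0,-0.004,255,0,0.025,-0.001,-0.0275,0,-0.0045,255,0,0.034,-0.001,-0.038,0,-0.0035,255,0,0.0425,-0.001,-0.048,0,-0.002,255,0,0.0515,-0.001,-0.058,0,0.0005,255,0,0.06,-0.001,-0.068,0,0.004,255,0,0.0685,-0.001,-0.077,0,0.0085,255,0,0.0775,-0.001,-0.086,0,0.0135,255,0,0.0775,-0.001,-0.086,0,0.0135,255,0,0.0775,-0.001,-0.086,0,0.0135,255,0,0.0775,-0.001,-0.086,0,0.0135,255])

```text
time_s: 13.82
tcp_pos: [0.3969, 0.1902, 0.1783]
eef_rot: [0.064, 0.685, 0.723, -0.061]
ft_force: [-1.0, 0.1, -0.3]
grip_width: 0.006
```

Run:
```python
from h import *
s=monitor.sense();print(s['time_s'],s['tcp_pos'],s['joint_pos'].round(2),s['ft_force'])
c=eyes.camera('scene');sv(c,'s8z',(140,120,300,290),3.5);sv(wristcam(),'w8')
for a in (1.5,1.76): print(a,[(proj(c,rodpt(a,yc=y)).round(1)-[140,120])*3.5 for y in(-.1225,-.1565)])
```

```text
13.825 [0.39690456 0.19023199 0.17828888] [-0.94  0.39  0.35  2.25  0.03  0.62 -0.58] [-0.99143703  0.10934931 -0.30498707]
1.5 [array([397.95, 269.15]), array([436.8 , 285.95])]
1.76 [array([432.25, 269.5 ]), array([471.1 , 285.95])]
```

View pics/s8z.png

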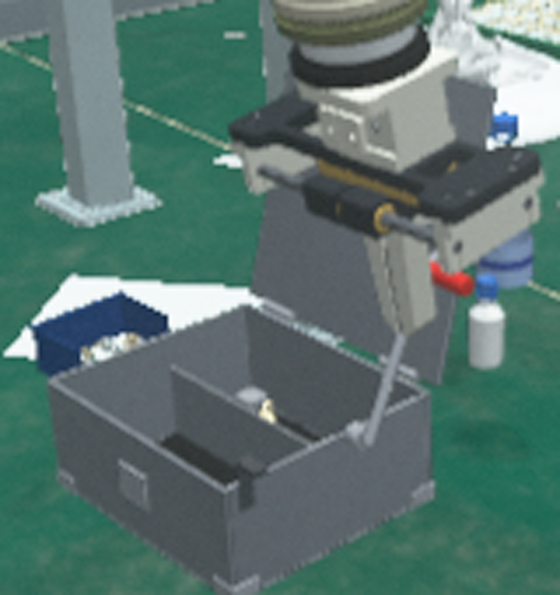

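View pics/w8.png

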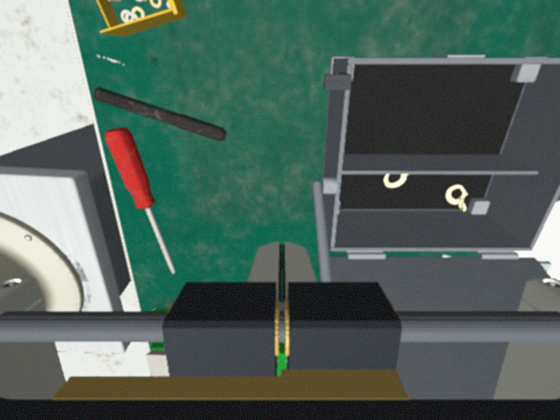

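Handle outer end at (472,283) in the crop matches the 1.76 stop prediction. The front compartment is empty apart from a dark mat. Next I'll hook the lid from behind.

```bash
cat >> h.py <<'E'
def hooktcp(th,phi,yc=0.,depth=.028,gap=0.,back=0.):
    R=Rt(phi); return lidpt(th,.203,-.005,yc)-R@np.array([HW,0,.008-depth])-R@[gap,0,back],R
E
python3 - <<'E'
from h import *
pA,R=hooktcp(1.85,55,gap=.03,back=.09);pB,_=hooktcp(1.85,55,gap=.025);pC,_=hooktcp(1.85,55)
print(pA,pB,pC,hooktcp(1.41,55)[0])
plan([((.40,.25,.22),Rt(75),255,2),((.47,.27,.36),Rt(65),255,4),(pA,R,255,5),(pB,R,255,5)])
E
```

```text
[0.54954347 0.08091336 0.36061067] [0.55199581 0.03345055 0.28401911] [0.55093911 0.05390207 0.2696797 ] [0.54638198 0.14210129 0.27710062]
16 rows
-0.0001,-0.0135,0.0006,0.0257,0.0032,-0.0258,255,
-0.0003,-0.0271,0.0011,0.0514,0.0064,-0.0516,255,
-0.0003,-0.041,0.0011,0.0492,0.0241,-0.0868,255,
-0.0002,-0.0548,0.0011,0.047,0.0418,-0.1219,255,
-0.0002,-0.0687,0.0011,0.0448,0.0595,-0.1571,255,
-0.0002,-0.0826,0.0011,0.0426,0.0772,-0.1923,255,
-0.0002,-0.0937,0.0011,0.0046,0.091,-0.1857,255,
-0.0001,-0.1048,0.0011,-0.0335,0.1048,-0.179,255,
-0.0001,-0.116,0.0011,-0.0715,0.1186,-0.1724,255,
-0.0001,-0.1271,0.0012,-0.1096,0.1324,-0.1657,255,
-0.0001,-0.1382,0.0012,-0.1477,0.1462,-0.1591,255,
-0.0001,-0.1382,0.0012,-0.1543,0.1462,-0.1423,255,
-0.0001,-0.1382,0.0012,-0.161,0.1462,-0.1256,255,
-0.0001,-0.1382,0.0012,-0.1676,0.1462,-0.1088,255,
-0.0001,-0.1382,0.0012,-0.1743,0.1462,-0.0921,255,
-0.0001,-0.1382,0.0012,-0.181,0.1462,-0.0753,255
```

Request:
send_rows(increments=[0,-0.0135,0.0005,0.0255,0.003,-0.026,255,0,-0.027,0.001,0.0515,0.0065,-0.0515,255,0,-0.041,0.001,0.049,0.024,-0.087,255,0,-0.055,0.001,0.047,0.042,-0.122,255,0,-0.0685,0.001,0.045,0.0595,-0.157,255,0,-0.0825,0.001,0.0425,0.077,-0.1925,255,0,-0.0935,0.001,0.0045,0.091,-0.1855,255,0,-0.105,0.001,-0.0335,0.105,-0.179,255,0,-0.116,0.001,-0.0715,0.1185,-0.1725,255,0,-0.127,0.001,-0.1095,0.1325,-0.1655,255,0,-0.138,0.001,-0.1475,0.146,-0.159,255,0,-0.138,0.001,-0.1545,0.146,-0.142,255,0,-0.138,0.001,-0.161,0.146,-0.1255,255,0,-0.138,0.001,-0.1675,0.146,-0.109,255,0,-0.138,0.001,-0.1745,0.146,-0.092,255,0,-0.138,0.001,-0.181,0.146,-0.0755,255,0,-0.138,0.001,-0.181,0.146,-0.0755,255])

```text
time_s: 16.05
tcp_pos: [0.5512, 0.0325, 0.2836]
eef_rot: [0.217, 0.657, 0.691, -0.208]
ft_force: [0.5, -0.5, 0.8]
grip_width: 0.004
```

Run:
```python
from h import *
s=monitor.sense();print(s['time_s'],s['tcp_pos'],s['joint_pos'].round(2),s['ft_force'])
sv(eyes.camera('scene'),'s9');sv(wristcam(),'w9')
w=[(*hooktcp(1.85,55),255,2)]
for th in np.linspace(1.85,1.47,11)[1:]: w.append((*hooktcp(th,55),255,1))
plan(w)
```

```text
16.05 [0.55116463 0.03248943 0.283632  ] [-0.87  0.48  0.56  1.95  0.4   1.   -0.55] [ 0.52867791 -0.5269438   0.80099509]
12 rows
0,-0.0001,0,0.0127,0.0001,0.0002,255,
-0.0001,-0.0002,0,0.0254,0.0001,0.0004,255,
-0.0001,-0.0002,0,0.0302,0.0001,-0.0056,255,
-0.0001,-0.0002,0,0.0353,0.0001,-0.0115,255,
-0.0001,-0.0002,0,0.0405,0.0001,-0.0171,255,
-0.0001,-0.0002,0,0.046,0.0001,-0.0225,255,
-0.0001,-0.0002,0,0.0517,0.0001,-0.0277,255,
-0.0001,-0.0002,0,0.0576,0.0001,-0.0327,255,
-0.0001,-0.0002,0,0.0636,0.0001,-0.0375,255,
-0.0001,-0.0002,0,0.0699,0.0001,-0.0421,255,
-0.0001,-0.0002,0,0.0763,0.0001,-0.0464,255,
-0.0001,-0.0002,0,0.0829,0.0001,-0.0504,255
```

View pics/s9.png

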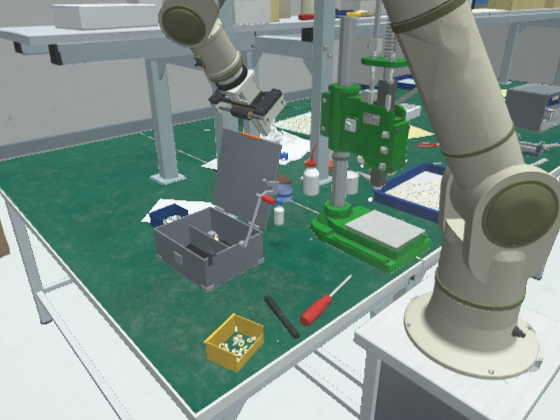

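View pics/w9.png

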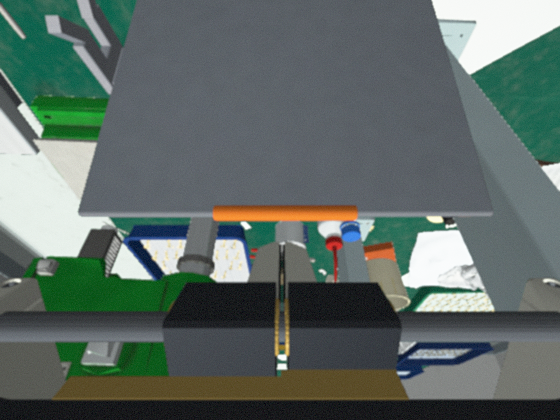

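Request:
send_rows(increments=[0,0,0,0.0125,0,0,255,0,0,0,0.0255,0,0.0005,255,0,0,0,0.03,0,-0.0055,255,0,0,0,0.0355,0,-0.0115,255,0,0,0,0.0405,0,-0.017,255,0,0,0,0.046,0,-0.0225,255,0,0,0,0.0515,0,-0.0275,255,0,0,0,0.0575,0,-0.0325,255,0,0,0,0.0635,0,-0.0375,255,0,0,0,0.067,0,-0.04,255,0,0,0,0.07,0,-0.042,255,0,0,0,0.073,0,-0.044,255,0,0,0,0.0765,0,-0.0465,255,0,0,0,0.0765,0,-0.0465,255])

```text
time_s: 17.9
tcp_pos: [0.5472, 0.1225, 0.2785]
eef_rot: [0.218, 0.657, 0.692, -0.207]
ft_force: [0.5, -0.2, -0.3]
grip_width: 0.005
```

Run:
```python
from h import *
s=monitor.sense();print(s['time_s'],s['tcp_pos'],s['joint_pos'].round(2),s['ft_force'])
c=eyes.camera('scene');sv(c,'s10z',(180,110,310,290),3.3);sv(wristcam(),'w10')
for th in (1.41,1.5): print(th,[((proj(c,lidpt(th,.203,0,y))-[180,110])*3.3).round(0) for y in(-.102,0,.102)])
```

```text
17.9 [0.54716363 0.12248459 0.27846089] [-0.96  0.53  0.52  1.88  0.34  1.08 -0.62] [ 0.45381141 -0.20108558 -0.28062667]
1.41 [array([239., 136.]), array([138., 102.]), array([49., 72.])]
1.5 [array([260., 126.]), array([159.,  93.]), array([69., 64.])]
```

View pics/s10z.png

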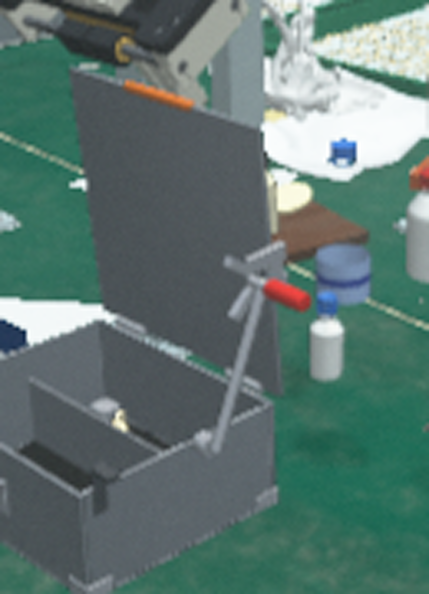

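View pics/w10.png

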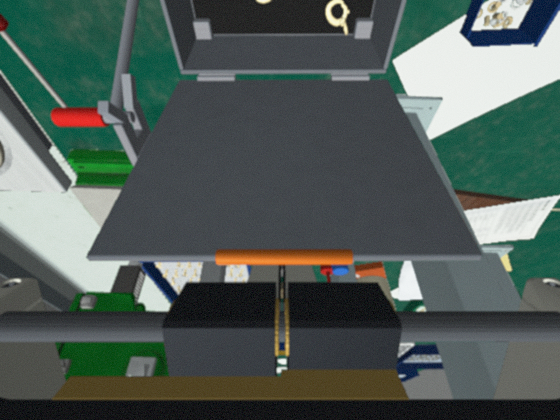

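Run:
```python
from h import *
w=[]
for th in np.linspace(1.50,1.38,7): w.append((*hooktcp(th,55),255,1))
plan(w)
```

```text
7 rows
-0.0002,-0.0002,-0.0001,0.0015,0.0003,-0.0013,255,
-0.0002,-0.0002,-0.0001,0.0049,0.0003,-0.0034,255,
-0.0002,-0.0002,-0.0001,0.0084,0.0003,-0.0055,255,
-0.0002,-0.0002,-0.0001,0.012,0.0003,-0.0075,255,
-0.0002,-0.0002,-0.0001,0.0155,0.0003,-0.0094,255,
-0.0002,-0.0002,-0.0001,0.0192,0.0003,-0.0113,255,
-0.0002,-0.0002,-0.0001,0.0228,0.0003,-0.013,255
```

Request:
send_rows(increments=[0,0,0,0.0015,0,-0.0015,255,0,0,0,0.005,0,-0.0035,255,0,0,0,0.0085,0,-0.0055,255,0,0,0,0.012,0,-0.0075,255,0,0,0,0.0155,0,-0.0095,255,0,0,0,0.0155,0,-0.0095,255,0,0,0,0.0155,0,-0.0095,255])

```text
time_s: 18.88
tcp_pos: [0.5462, 0.14, 0.2775]
eef_rot: [0.218, 0.657, 0.691, -0.207]
ft_force: [0.8, -0.5, -0.8]
grip_width: 0.005
```

Run:
```python
from h import *
s=monitor.sense();print(s['time_s'],s['tcp_pos'],s['joint_pos'].round(2),s['ft_force'])
c=eyes.camera('scene');sv(c,'s11z',(180,110,310,290),3.3);sv(wristcam(),'w11')
```

```text
18.875 [0.54620859 0.14000685 0.27750461] [-0.98  0.54  0.52  1.86  0.32  1.1  -0.63] [ 0.7639314  -0.52199658 -0.81555474]
```

View pics/s11z.png

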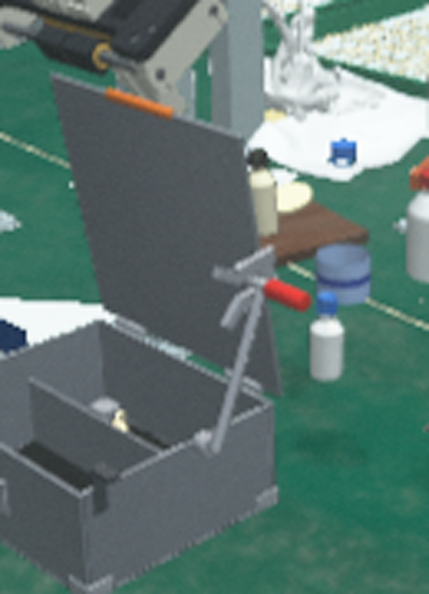

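View pics/w11.png

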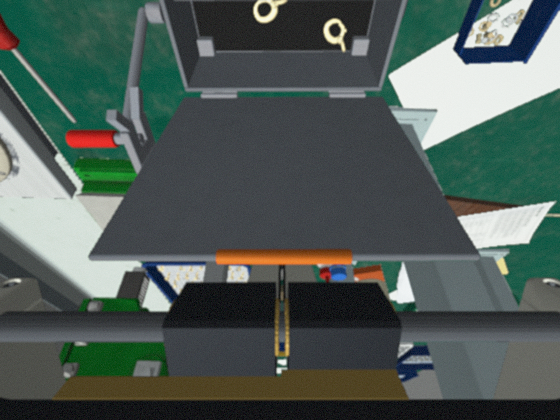

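Request:
send_rows(increments=[0,0,0,0.002,0,-0.001,255,0,0,0,0.004,0,-0.002,255,0,0,0,0.006,0,-0.0035,255,0,0,0,0.006,0,-0.0035,255])

```text
time_s: 19.48
tcp_pos: [0.5458, 0.1454, 0.2772]
eef_rot: [0.218, 0.657, 0.691, -0.208]
ft_force: [0.6, -5.1, -0.1]
grip_width: 0.008
```

Run:
```python
from h import *
s=monitor.sense();print(s['time_s'],s['tcp_pos'],s['ft_force'])
c=eyes.camera('scene');sv(c,'s12z',(235,170,285,215),12);sv(wristcam(),'w12z',(60,0,220,220),3.5)
sv(eyes.camera('top'),'t12')
for n,X in dict(hole=lidpt(1.41,.103,.012,-.1065),pin=rodpt(1.72,yc=-.1065),pin176=rodpt(1.76,yc=-.1065),handle172=rodpt(1.72,yc=-.1395)).items(): print(n,((proj(c,X)-[235,170])*12).round(0))
print([(d['xy'],d['score']) for d in nets.tip_of('scene','hole')[:1]+nets.tip_of('scene','prop_pin')[:1]])
```

```text
19.475 [0.54577112 0.14544811 0.27724783] [ 0.5517393  -5.05400673 -0.07124428]
hole [260. 301.]
pin [265. 296.]
pin176 [282. 299.]
handle172 [391. 349.]
[([246.2, 246.5], 0.73), ([256.0, 195.4], 0.64)]
```

View pics/s12z.png

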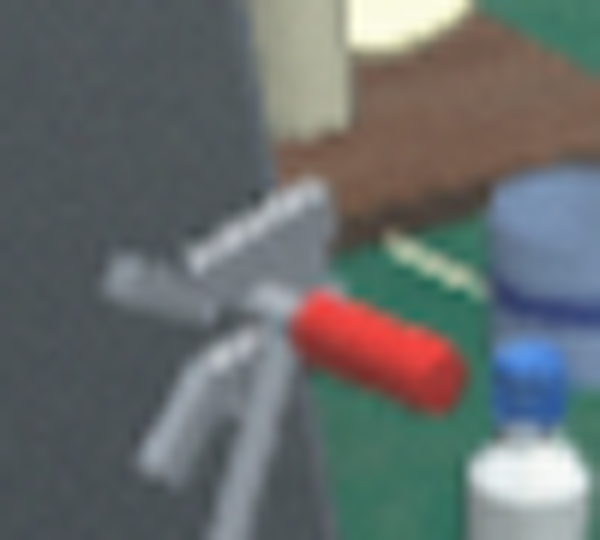

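View pics/w12z.png

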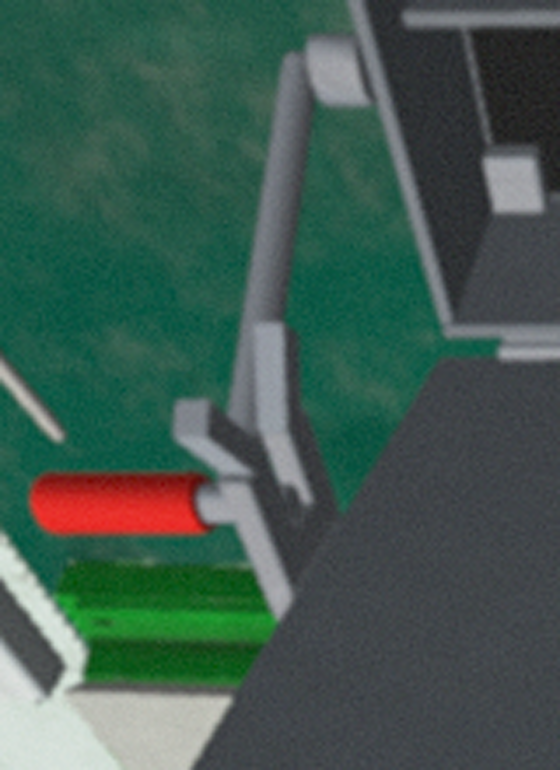

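The pin sits between the slot jaws at (270,300) in the crop and the lid stands at about 1.41. An extra 6 mm of pull met 5 N of firm resistance. I'll back the finger out and go look at the dropper.

```bash
cat >> h.py <<'E'
def Rgen(yawdeg,tilt=0.,tdir=0.):
    """tool down, tool x at world yaw yawdeg; tilted so that the wrist leans toward world direction tdir (deg) by tilt deg"""
    y=np.radians(yawdeg); x=np.array([np.cos(y),np.sin(y),0]);z=np.array([0,0,-1.]);R=np.stack([x,np.cross(z,x),z],1)
    t=np.radians(tdir); ax=np.cross([0,0,1.],[np.cos(t),np.sin(t),0])
    return Ro.from_rotvec(ax*np.radians(tilt)).as_matrix()@R
E
python3 - <<'E'
from h import *
s=monitor.sense();R0=quatR(s['eef_rot']);p0=s['tcp_pos']
t=eyes.camera('top')
print('post plate corners',[atz(t,u,0.0).round(3) for u in [(253,168),(288,165),(251,138),(286,136)]],'pet',atz(t,(327,184),0).round(3),atz(t,(334,158),.166).round(3))
p1=p0+R0@[-.012,0,-.01]; p2=p1+R0@[-.012,0,-.10]
p3=np.array([.57,-.005,.30])
print(p1,p2)
plan([(p1,R0,255,1),(p2,R0,255,3),((.56,.05,.40),Rgen(50,18,90),180,4),(p3,Rgen(3,8,45),90,5)])
E
```

```text
post plate corners [array([0.681, 0.076, 0.   ]), array([ 0.689, -0.019,  0.   ]), array([0.767, 0.081, 0.   ]), array([ 0.772, -0.015,  0.   ])] pet [ 0.634 -0.123  0.   ] [ 0.651 -0.121  0.166]
[0.54597047 0.14136846 0.29232436] [0.54368723 0.18897356 0.3810517 ]
13 rows
0,0,0,-0.012,0,-0.01,255,
0,0,0,-0.016,0,-0.0433,255,
0,0,0,-0.02,0,-0.0767,255,
0,0,0,-0.024,0,-0.11,255,
0.0099,0.0222,0.0587,-0.0553,0.0023,-0.0938,180,
0.0199,0.0444,0.1174,-0.0866,0.0047,-0.0776,180,
0.0298,0.0666,0.176,-0.1178,0.007,-0.0615,180,
0.0398,0.0888,0.2347,-0.1491,0.0094,-0.0453,180,
0.0619,0.0926,0.2833,-0.1467,0.0109,-0.0225,90,
0.0842,0.0961,0.3318,-0.1443,0.0123,0.0002,90,
0.1069,0.0992,0.3801,-0.1419,0.0138,0.0229,90,
0.1298,0.1019,0.4284,-0.1394,0.0153,0.0457,90,
0.1531,0.1043,0.4765,-0.137,0.0167,0.0684,90
```

View pics/t12.png

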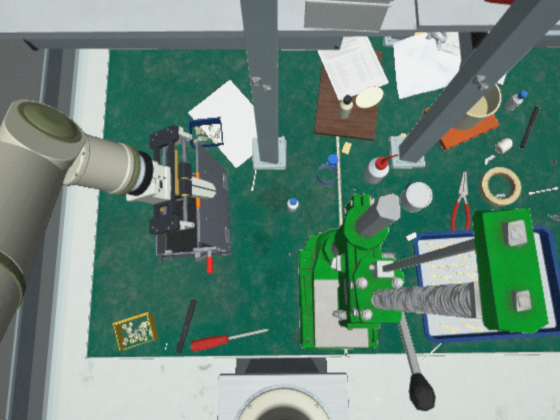

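Run:
```python
from h import *
s=monitor.sense();R0=quatR(s['eef_rot']);p0=s['tcp_pos']
p1=p0+R0@[-.012,0,-.01]; p2=p1+R0@[-.012,0,-.10]
Rg=Rgen(70,20,70)
plan([(p1,R0,255,1),(p2,R0,255,3),((.56,.09,.40),Rgen(80,25,80),180,3),((.575,-.01,.22),Rg,90,5)])
```

```text
12 rows
0,0,0,-0.012,0,-0.01,255,
0,0,0,-0.016,0,-0.0433,255,
0,0,0,-0.02,0,-0.0767,255,
0,0,0,-0.024,0,-0.11,255,
0.0118,0.0186,0.0206,-0.0548,0.0038,-0.0961,180,
0.0237,0.0372,0.0413,-0.0856,0.0076,-0.0822,180,
0.0355,0.0558,0.0619,-0.1164,0.0114,-0.0682,180,
0.0401,0.0612,0.0721,-0.1122,0.0134,-0.0272,90,
0.0448,0.0666,0.0823,-0.108,0.0154,0.0138,90,
0.0494,0.072,0.0925,-0.1038,0.0175,0.0548,90,
0.054,0.0773,0.1027,-0.0995,0.0195,0.0959,90,
0.0586,0.0827,0.1129,-0.0953,0.0216,0.1369,90
```

Request:
send_rows(increments=[0,0,0,-0.012,0,0,255,0,0,0,-0.016,0,-0.043,255,0,0,0,-0.02,0,-0.077,255,0,0,0,-0.024,0,-0.11,255,0.012,0.0185,0.0205,-0.055,0.004,-0.096,180,0.0235,0.037,0.0415,-0.0855,0.0075,-0.082,180,0.0355,0.056,0.062,-0.1165,0.0115,-0.068,180,0.04,0.061,0.072,-0.112,0.0135,-0.027,90,0.045,0.0665,0.0825,-0.108,0.0155,0.014,90,0.0495,0.072,0.0925,-0.104,0.0175,0.055,90,0.054,0.0775,0.1025,-0.0995,0.0195,0.096,90,0.0585,0.0825,0.113,-0.0955,0.0215,0.137,90,0.0585,0.0825,0.113,-0.0955,0.0215,0.137,90])

```text
time_s: 21.4
tcp_pos: [0.5742, -0.0105, 0.2182]
eef_rot: [0.099, 0.807, 0.564, -0.143]
ft_force: [-0.2, -0.3, 1.1]
grip_width: 0.647
```

Run:
```python
from h import *
s=monitor.sense();print(s['time_s'],s['tcp_pos'],s['joint_pos'].round(2),s['ft_force'],s['grip_width'])
c=wristcam();sv(c,'w13');d=eyes.camera('scene');sv(d,'s13')
sv(d,'s13z',(200,110,310,230),5)
```

```text
21.4 [ 0.57415754 -0.01045153  0.21819033] [-0.61  0.56  0.55  1.9   0.04  0.91 -0.48] [-0.19110573 -0.32197907  1.07889518] 0.6474958621421956
```

View pics/w13.png

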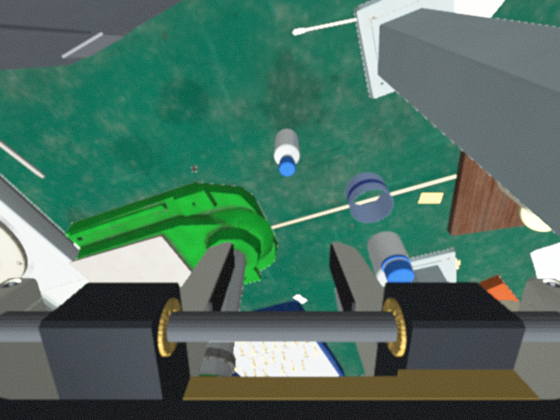

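View pics/s13.png

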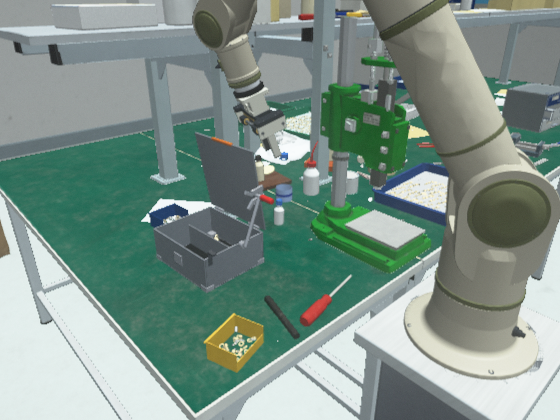

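View pics/s13z.png

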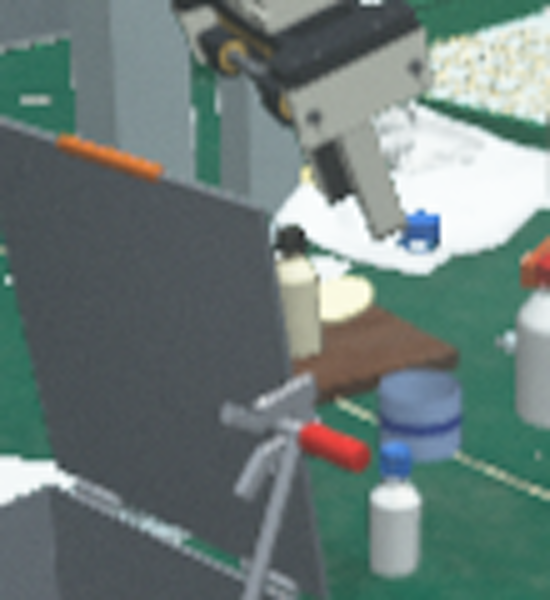

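Run:
```python
from h import *
c=wristcam();np.savez('w13.npz',**{k:np.asarray(v) for k,v in c.items()})
sv(c,'w13z',(250,110,330,190),7)
p=c['pixels'].astype(int)
def blob(c,box,f):
    q=c['pixels'].astype(int)[box[1]:box[3],box[0]:box[2]];m=f(q[...,0],q[...,1],q[...,2]);ys,xs=np.nonzero(m);print(len(xs),xs.min()+box[0],xs.max()+box[0],ys.min()+box[1],ys.max()+box[1]);return xs.mean()+box[0],ys.mean()+box[1]
blue=lambda r,g,b:(b>r+40)&(b>g+25)
s=eyes.camera('scene');t=eyes.camera('top')
uw=blob(c,(265,120,310,185),blue);us=blob(s,(270,195,290,212),blue);ut=blob(t,(283,195,303,212),blue)
print(uw,us,ut)
for o in ([(c,uw),(s,us)],[(c,uw),(t,ut)],[(s,us),(t,ut)],[(c,uw),(s,us),(t,ut)]):
    X=tri(o);print(X.round(4),[ (proj(k,X)-u).round(1) for k,u in o])
print(proj(c,(.572,-.03,0)),proj(c,(.572,-.03,.074)))
```

```text
276 277 294 158 177
110 276 289 195 205
41 290 296 198 204
(np.float64(285.55797101449275), np.float64(167.96376811594203)) (np.float64(281.8181818181818), np.float64(198.9090909090909)) (np.float64(293.0), np.float64(200.7560975609756))
[ 0.5705 -0.0345  0.0717] [array([-0.6,  4.8]), array([-1.6,  1. ])]
[ 0.5726 -0.0288  0.0717] [array([-0.5, -0.2]), array([ 0.1, -0.2])]
[ 0.5674 -0.0314  0.0775] [array([-1.6, -0.3]), array([1.3, 1.3])]
[ 0.5704 -0.0313  0.0738] [array([-1.6,  3.4]), array([-2.4,  0.6]), array([1.2, 0.5])]
[284.34327734 140.56121172] [284.9310328 169.9442586]
```

View pics/w13z.png

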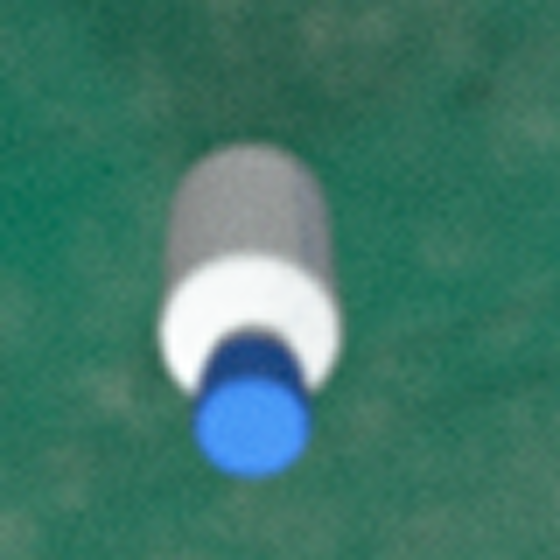

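Run:
```python
from h import *
Rg=Rgen(70,20,70);g=np.array([.5726,-.0293,.046]);T=g+Rg[:,2]*.011
print(T)
plan([(T+[0,0,.08],Rg,90,3),(T,Rg,90,5),(T,Rg,255,3)])
```

```text
[ 0.57131324 -0.03283533  0.03566338]
11 rows
0.0003,-0.0003,0.0003,0.0038,0.0014,0.0358,90,
0.0006,-0.0007,0.0006,0.0076,0.0027,0.0716,90,
0.0008,-0.001,0.0009,0.0114,0.0041,0.1074,90,
0.0008,-0.001,0.0009,0.0168,0.004,0.1224,90,
0.0008,-0.001,0.0009,0.0222,0.004,0.1375,90,
0.0008,-0.001,0.0009,0.0277,0.004,0.1525,90,
0.0008,-0.001,0.0009,0.0331,0.004,0.1676,90,
0.0008,-0.001,0.0009,0.0385,0.0039,0.1826,90,
0.0008,-0.001,0.0009,0.0385,0.0039,0.1826,255,
0.0008,-0.001,0.0009,0.0385,0.0039,0.1826,255,
0.0008,-0.001,0.0009,0.0385,0.0039,0.1826,255
```

Request:
send_rows(increments=[0,0,0,0.004,0.0015,0.036,90,0.0005,-0.0005,0.0005,0.0075,0.0025,0.0715,90,0.001,-0.001,0.001,0.0115,0.004,0.1075,90,0.001,-0.001,0.001,0.017,0.004,0.1225,90,0.001,-0.001,0.001,0.022,0.004,0.1375,90,0.001,-0.001,0.001,0.0275,0.004,0.1525,90,0.001,-0.001,0.001,0.033,0.004,0.1675,90,0.001,-0.001,0.001,0.0385,0.004,0.1825,90,0.001,-0.001,0.001,0.0385,0.004,0.1825,90])

```text
time_s: 22.78
tcp_pos: [0.5696, -0.0342, 0.0334]
eef_rot: [0.099, 0.807, 0.564, -0.144]
ft_force: [-0.0, -0.4, -0.5]
grip_width: 0.648
```

Run:
```python
from h import *
s=monitor.sense();print(s['time_s'],s['tcp_pos'],s['joint_pos'].round(2),s['ft_force'],s['grip_width'])
c=wristcam();sv(c,'w14');d=eyes.camera('scene');sv(d,'s14z',(200,80,350,240),3.7)
```

```text
22.775 [ 0.56964102 -0.03419609  0.03342848] [-0.5   0.81  0.45  2.02 -0.04  0.54 -0.46] [-0.01950783 -0.42916815 -0.54438265] 0.6482575725956494
```

View pics/w14.png

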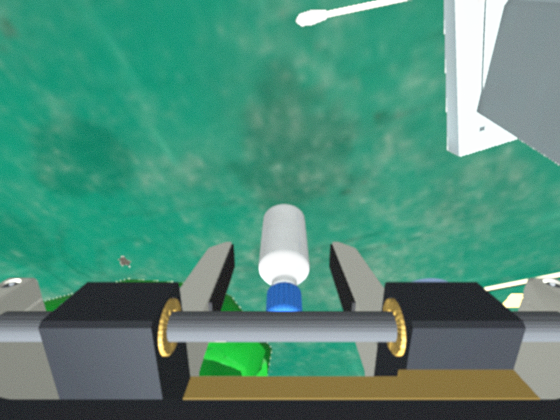

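View pics/s14z.png

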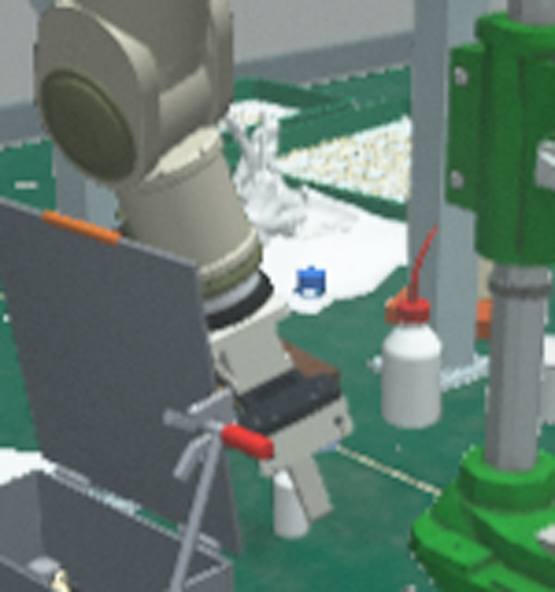

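Request:
send_rows(increments=[0,0,0,0,0,0,255,0,0,0,0,0,0,255,0,0,0,0,0,0,255,0,0,0,0,0,0,255,0,0,0,0,0,0,255])

```text
time_s: 23.5
tcp_pos: [0.5704, -0.0342, 0.0348]
eef_rot: [0.099, 0.807, 0.564, -0.143]
ft_force: [-0.1, 0.9, 1.1]
grip_width: 0.294
```

Run:
```python
from h import *
s=monitor.sense();print(s['time_s'],s['tcp_pos'],s['ft_force'],s['grip_width']*93)
# lift: vertical to z .40
R0=quatR(s['eef_rot']);p0=s['tcp_pos']
plan([(p0+[0,0.005,.30],R0,255,7)])
```

```text
23.5 [ 0.57037238 -0.03416345  0.03480238] [-0.10995916  0.94358513  1.11842975] 27.311711793912153
7 rows
0,0,0,-0.0141,-0.0003,-0.0405,255,
0,0,0,-0.0282,-0.0006,-0.081,255,
0,0,0,-0.0423,-0.0009,-0.1214,255,
0,0,0,-0.0563,-0.0013,-0.1619,255,
0,0,0,-0.0704,-0.0016,-0.2024,255,
0,0,0,-0.0845,-0.0019,-0.2429,255,
0,0,0,-0.0986,-0.0022,-0.2834,255
```

Request:
send_rows(increments=[0,0,0,-0.007,0,-0.02,255,0,0,0,-0.021,-0.0005,-0.06,255,0,0,0,-0.035,-0.001,-0.1,255,0,0,0,-0.049,-0.001,-0.14,255,0,0,0,-0.063,-0.0015,-0.18,255,0,0,0,-0.077,-0.0015,-0.22,255,0,0,0,-0.091,-0.002,-0.26,255,0,0,0,-0.112,-0.002,-0.322,255,0,0,0,-0.119,-0.002,-0.343,255,0,0,0,-0.119,-0.002,-0.343,255])

```text
time_s: 24.75
tcp_pos: [0.5715, -0.0282, 0.3991]
eef_rot: [0.1, 0.808, 0.564, -0.142]
ft_force: [-0.5, 0.1, -1.3]
grip_width: 0.293
```

Run:
```python
from h import *
s=monitor.sense();print(s['time_s'],s['tcp_pos'],s['joint_pos'].round(2),s['ft_force'],s['grip_width']*93)
sv(wristcam(),'w15');sv(eyes.camera('scene'),'s15')
R0=quatR(s['eef_rot']);p0=s['tcp_pos']
Rz=Ro.from_rotvec([0,0,np.radians(20)]).as_matrix();R1=Rz@R0
rel=np.array([.0016,.0042,-.0348])
B=c2w((-.03,0,.0055));T=B-Rz@rel
print('base',B,'tcp',T)
plan([((T[0],T[1],p0[2]),R1,255,8),(T+[0,0,.10],R1,255,6)])
```

```text
24.75 [ 0.57151683 -0.0282172   0.39914298] [-0.65  0.37  0.62  1.7   0.11  1.28 -0.44] [-0.5056888  0.1055287 -1.2927245] 27.27990308348349
base [0.54080665 0.25000684 0.0055    ] tcp [0.54073962 0.2455129  0.0403    ]
14 rows
-0.0049,0.0001,-0.013,0.0288,-0.0153,-0.0108,255,
-0.0098,0.0002,-0.026,0.0577,-0.0305,-0.0217,255,
-0.0147,0.0003,-0.039,0.0865,-0.0458,-0.0325,255,
-0.0196,0.0003,-0.052,0.1154,-0.0611,-0.0433,255,
-0.0245,0.0004,-0.065,0.1442,-0.0763,-0.0542,255,
-0.0294,0.0005,-0.078,0.173,-0.0916,-0.065,255,
-0.0343,0.0006,-0.091,0.2019,-0.1069,-0.0758,255,
-0.0392,0.0007,-0.104,0.2307,-0.1221,-0.0867,255,
-0.0392,0.0007,-0.104,0.2456,-0.122,-0.0462,255,
-0.0392,0.0007,-0.104,0.2604,-0.1219,-0.0057,255,
-0.0392,0.0007,-0.104,0.2752,-0.1218,0.0349,255,
-0.0392,0.0007,-0.104,0.29,-0.1216,0.0754,255,
-0.0392,0.0007,-0.104,0.3049,-0.1215,0.1159,255,
-0.0392,0.0007,-0.104,0.3197,-0.1214,0.1564,255
```

View pics/w15.png

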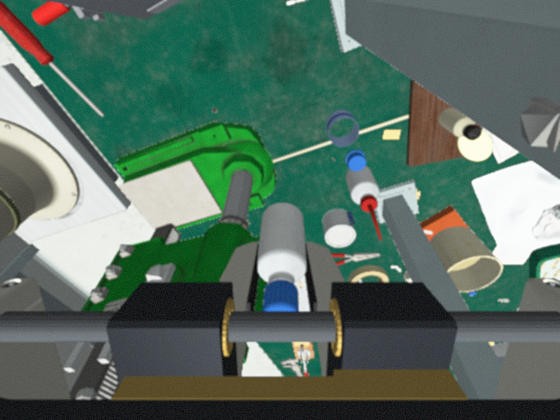

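View pics/s15.png

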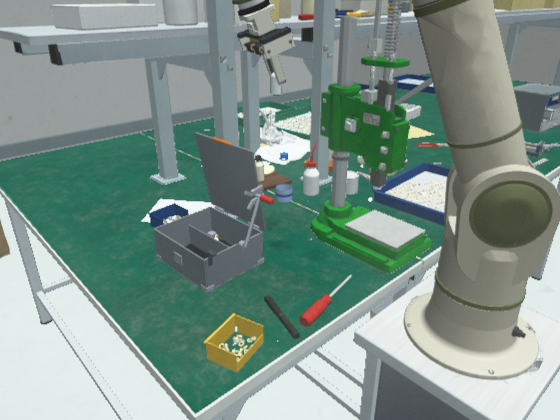

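Request:
send_rows(increments=[-0.005,0,-0.013,0.029,-0.0155,-0.011,255,-0.01,0,-0.026,0.0575,-0.0305,-0.0215,255,-0.0145,0,-0.039,0.0865,-0.046,-0.0325,255,-0.0195,0.0005,-0.052,0.1155,-0.061,-0.0435,255,-0.0245,0.0005,-0.065,0.144,-0.0765,-0.054,255,-0.0295,0.0005,-0.078,0.173,-0.0915,-0.065,255,-0.0345,0.0005,-0.091,0.202,-0.107,-0.076,255,-0.039,0.0005,-0.104,0.2305,-0.122,-0.0865,255,-0.039,0.0005,-0.104,0.2455,-0.122,-0.046,255,-0.039,0.0005,-0.104,0.2605,-0.122,-0.0055,255,-0.039,0.0005,-0.104,0.275,-0.122,0.035,255,-0.039,0.0005,-0.104,0.29,-0.1215,0.0755,255,-0.039,0.0005,-0.104,0.305,-0.1215,0.116,255,-0.039,0.0005,-0.104,0.3195,-0.1215,0.1565,255,-0.039,0.0005,-0.104,0.3195,-0.1215,0.1565,255])

```text
time_s: 26.72
tcp_pos: [0.5397, 0.2451, 0.1384]
eef_rot: [0.123, 0.696, 0.696, -0.125]
ft_force: [-0.6, -0.2, -0.5]
grip_width: 0.294
```

Run:
```python
from h import *
s=monitor.sense();print(s['time_s'],s['tcp_pos'],s['joint_pos'].round(2),s['ft_force'],s['grip_width']*93)
c=wristcam();sv(c,'w16');sv(eyes.camera('scene'),'s16z',(140,100,310,290),3)
print('partition/front wall top at yc=0',proj(c,c2w((.0105,0,.055))),proj(c,c2w((-.085,0,.085))),proj(c,c2w((-.03,0,.004))))
R0=quatR(s['eef_rot']);p0=s['tcp_pos']
Rz=Ro.from_rotvec([0,0,np.radians(20)]).as_matrix()
rel=np.array([.0016,.0042,-.0348])
T=c2w((-.03,0,.0045))-Rz@rel;print(T)
plan([(T+[0,0,.02],R0,255,4),(T,R0,255,3)])
```

```text
26.725 [0.53971364 0.24505963 0.13838809] [-0.93  0.67  0.41  1.89  0.06  0.83 -0.63] [-0.60510492 -0.21100914 -0.48961373] 27.377077028533865
partition/front wall top at yc=0 [285.43853711 216.95056682] [279.01963    129.76218576] [283.18719061 151.07044809]
[0.54073962 0.2455129  0.0393    ]
7 rows
0.0003,-0.0003,-0.0002,0.0071,-0.0003,0.0194,255,
0.0007,-0.0005,-0.0004,0.0141,-0.0006,0.0387,255,
0.001,-0.0008,-0.0005,0.0212,-0.0009,0.0581,255,
0.0014,-0.001,-0.0007,0.0282,-0.0012,0.0775,255,
0.0014,-0.001,-0.0007,0.0305,-0.0012,0.0837,255,
0.0014,-0.001,-0.0007,0.0328,-0.0012,0.09,255,
0.0014,-0.001,-0.0007,0.0351,-0.0012,0.0963,255
```

View pics/w16.png

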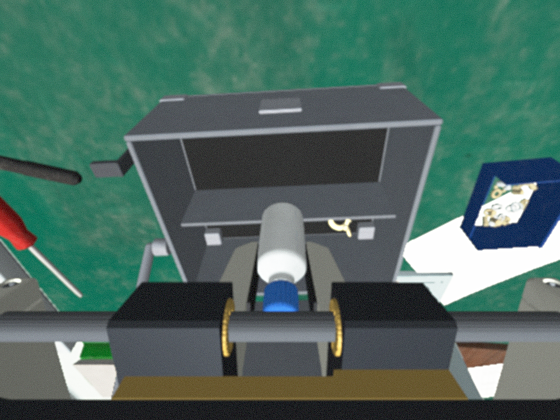

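View pics/s16z.png

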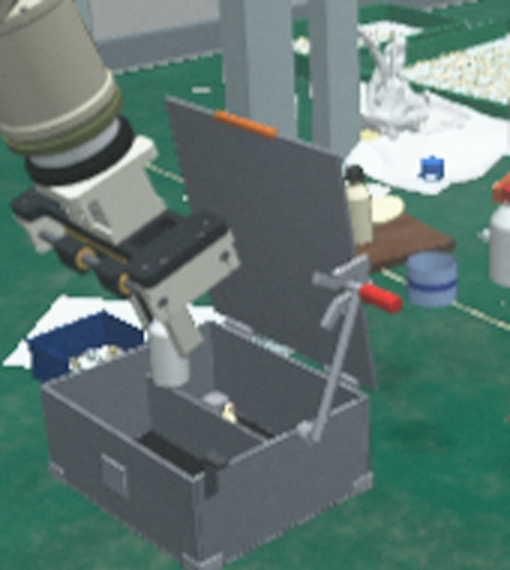

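Request:
send_rows(increments=[0,0,0,0.007,0,0.0195,255,0.0005,-0.0005,0,0.014,-0.0005,0.0385,255,0.001,-0.001,-0.0005,0.021,-0.001,0.058,255,0.0015,-0.001,-0.0005,0.028,-0.001,0.0775,255,0.0015,-0.001,-0.0005,0.03,-0.001,0.083,255,0.0015,-0.001,-0.0005,0.032,-0.001,0.088,255,0.0015,-0.001,-0.0005,0.034,-0.001,0.0935,255,0.0015,-0.001,-0.0005,0.034,-0.001,0.0935,255])

```text
time_s: 27.82
tcp_pos: [0.5405, 0.2452, 0.0416]
eef_rot: [0.122, 0.697, 0.695, -0.125]
ft_force: [-0.1, -0.7, -1.2]
grip_width: 0.294
```

Run:
```python
from h import *
s=monitor.sense();print(s['time_s'],s['tcp_pos'],s['ft_force'],s['grip_width']*93)
sv(wristcam(),'w17');sv(eyes.camera('scene'),'s17z',(140,100,310,290),3)
```

```text
27.825 [0.54051802 0.24517134 0.04157122] [-0.05681482 -0.72944104 -1.24403961] 27.332092014096663
```

View pics/w17.png

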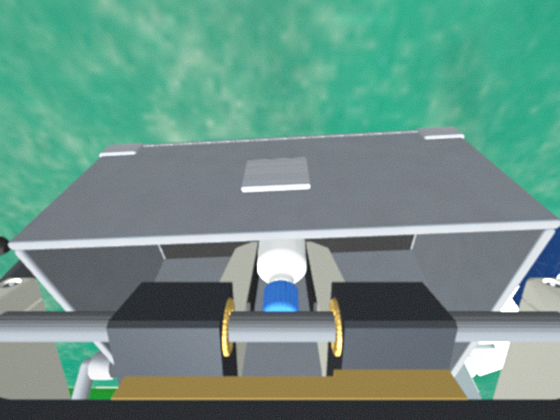

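View pics/s17z.png

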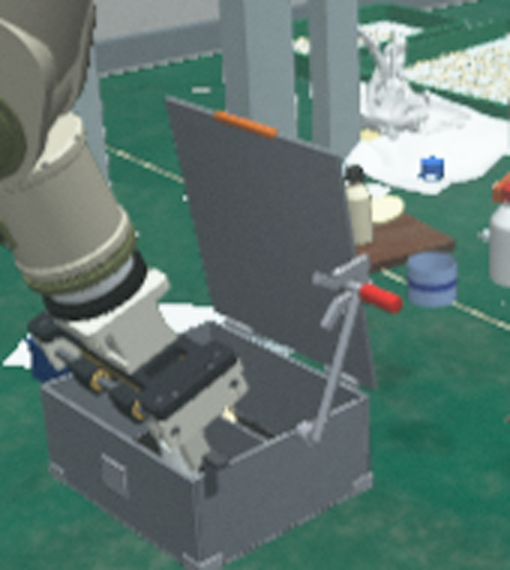

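Request:
send_rows(increments=[0,0,0,0.0005,0,0.001,255,0,0,0,0.0005,0,0.002,255,0,0,0,0.001,0,0.003,255,0,0,0,0.001,0,0.003,255])

```text
time_s: 28.42
tcp_pos: [0.5406, 0.245, 0.0388]
eef_rot: [0.122, 0.697, 0.695, -0.125]
ft_force: [-0.0, 0.0, 2.3]
grip_width: 0.293
```

Request:
send_rows(increments=[0,0,0,0,0,0,165,0,0,0,0,0,0,150,0,0,0,0,0,0,120,0,0,0,0,0,0,120])

```text
time_s: 28.92
tcp_pos: [0.5405, 0.2451, 0.0384]
eef_rot: [0.122, 0.697, 0.695, -0.125]
ft_force: [-0.7, 0.2, 0.5]
grip_width: 0.523
```

Run:
```python
from h import *
s=monitor.sense();print(s['time_s'],s['tcp_pos'],s['ft_force'],s['grip_width']*93)
sv(wristcam(),'w18')
R0=quatR(s['eef_rot']);p0=s['tcp_pos']
print(R0[:,2])
plan([(p0-R0[:,2]*.12,R0,120,6),(p0-R0[:,2]*.12+[0,.12,.12],R0,120,4)])
```

```text
28.925 [0.54049871 0.24507074 0.03843711] [-0.74925224  0.21485397  0.49891763] 48.6379096659648
[-0.00437826 -0.34485518 -0.93864569]
10 rows
0,0,0,0,0,-0.02,120,
0,0,0,0,0,-0.04,120,
0,0,0,0,0,-0.06,120,
0,0,0,0,0,-0.08,120,
0,0,0,0,0,-0.1,120,
0,0,0,0,0,-0.12,120,
0,0,0,0.0178,-0.0002,-0.1585,120,
0,0,0,0.0356,-0.0004,-0.197,120,
0,0,0,0.0534,-0.0006,-0.2355,120,
0,0,0,0.0713,-0.0008,-0.274,120
```

View pics/w18.png

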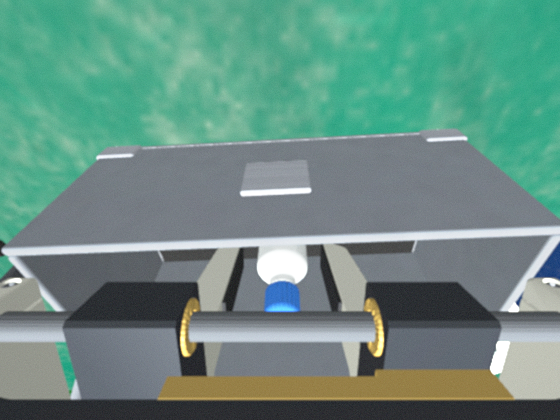

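Request:
send_rows(increments=[0,0,0,0,0,-0.015,120,0,0,0,0,0,-0.035,120,0,0,0,0,0,-0.06,120,0,0,0,0,0,-0.09,120,0,0,0,0,0,-0.12,120,0,0,0,0.018,0,-0.16,120,0,0,0,0.0355,0,-0.2,120,0,0,0,0.0535,0,-0.235,120,0,0,0,0.0715,0,-0.275,120,0,0,0,0.0715,0,-0.275,120,0,0,0,0.0715,0,-0.275,120])

```text
time_s: 30.35
tcp_pos: [0.5415, 0.4061, 0.272]
eef_rot: [0.123, 0.697, 0.695, -0.126]
ft_force: [0.5, -0.3, -0.9]
grip_width: 0.53
```

Run:
```python
from h import *
s=monitor.sense();print(s['time_s'],s['tcp_pos'],s['ft_force'],s['grip_width']*93)
c=wristcam();sv(c,'w19');d=eyes.camera('scene');sv(d,'s19z',(140,110,310,290),3.3);sv(d,'s19y',(235,170,285,215),12);sv(eyes.camera('top'),'t19z',(120,130,300,290),4)
print(proj(c,c2w((-.03,0,.004))),proj(c,c2w((-.03,0,.078))))
```

```text
30.35 [0.54151157 0.40613626 0.27200684] [ 0.47521304 -0.31377596 -0.92057476] 49.32550551561729
[282.02761952 202.74356153] [281.89949361 232.73471986]
```

View pics/w19.png

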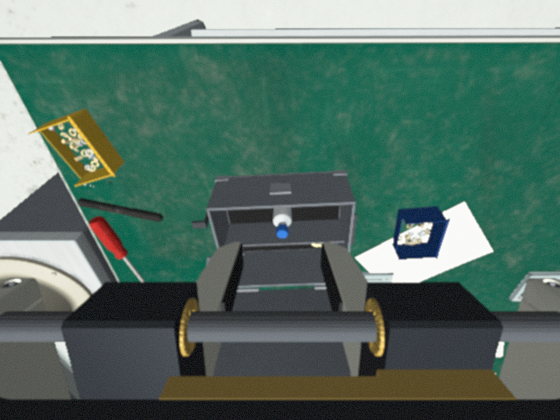

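View pics/s19z.png

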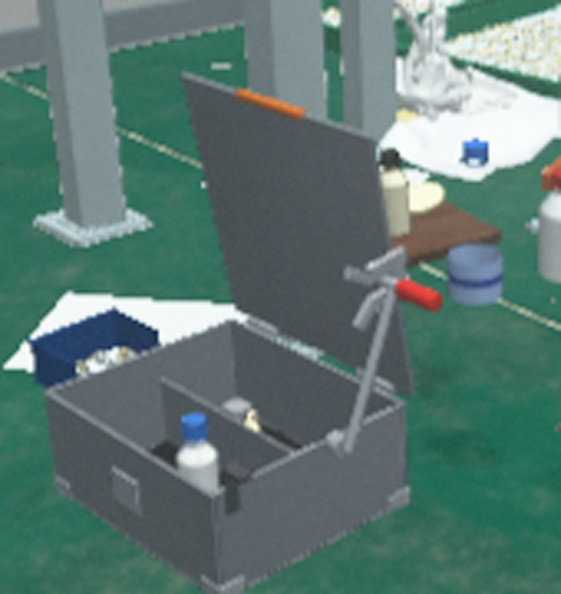

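View pics/s19y.png

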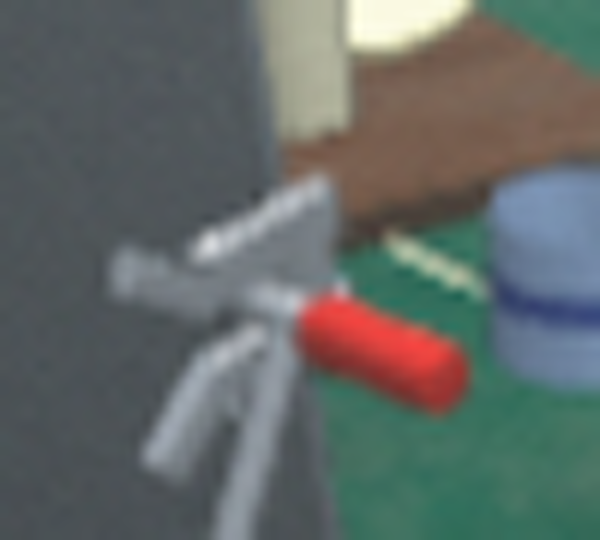

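View pics/t19z.png

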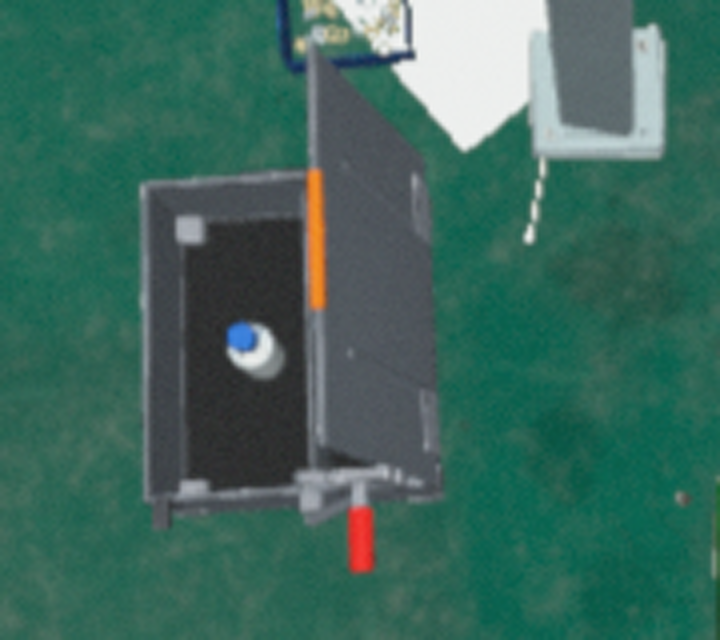

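The bottle stands upright in the front compartment and the lid is propped. I'll take one closer wrist look to measure the lid and rod angles and confirm the pin is home.

Run:
```python
from h import *
plan([((.51,.29,.27),Rt(52),120,4)])
```

```text
4 rows
-0.0025,-0.0246,-0.0037,-0.027,-0.0078,0.0104,120,
-0.005,-0.0493,-0.0074,-0.054,-0.0156,0.0208,120,
-0.0075,-0.0739,-0.0112,-0.081,-0.0234,0.0311,120,
-0.01,-0.0986,-0.0149,-0.108,-0.0312,0.0415,120
```

Request:
send_rows(increments=[-0.0025,-0.0245,-0.0035,-0.027,-0.008,0.0105,120,-0.005,-0.0495,-0.0075,-0.054,-0.0155,0.021,120,-0.0075,-0.074,-0.011,-0.081,-0.0235,0.031,120,-0.01,-0.0985,-0.015,-0.108,-0.031,0.0415,120,-0.01,-0.0985,-0.015,-0.108,-0.031,0.0415,120,-0.01,-0.0985,-0.015,-0.108,-0.031,0.0415,120])

```text
time_s: 31.25
tcp_pos: [0.5109, 0.292, 0.2704]
eef_rot: [0.235, 0.651, 0.686, -0.222]
ft_force: [-0.2, 0.7, -0.7]
grip_width: 0.534
```

Run:
```python
from h import *
import pickle
s=monitor.sense();print(s['time_s'],s['tcp_pos'],s['ft_force'])
c=wristcam();pickle.dump({k:np.asarray(v) for k,v in c.items()},open('w20.pkl','wb'));sv(c,'w20');sv(c,'w20z',(90,150,210,300),5)
for th in (1.38,1.41,1.44,1.50): print(th,[proj(c,lidpt(th,.203,0,y)).round(1) for y in (-.102,.102)],'hole',proj(c,lidpt(th,.103,.012,-.1065)).round(1))
for a in (1.68,1.72,1.76): print(a,[proj(c,rodpt(a,yc=y)).round(1) for y in (-.1225,-.1565,-.1065)])
print('hinge',[proj(c,c2w((.088,y,.088))).round(1) for y in(-.102,.102)],'wall',[proj(c,c2w((-.085,y,.085))).round(1) for y in(-.1,.1)])
```

```text
31.25 [0.5108964  0.29203624 0.27036133] [-0.17191114  0.72697275 -0.65136629]
1.38 [array([200.8, 332.9]), array([422. , 332.7])] hole [212.2 240.2]
1.41 [array([202. , 335.5]), array([419.7, 335.3])] hole [212.6 242.2]
1.44 [array([203.3, 337.9]), array([417.5, 337.6])] hole [213. 244.]
1.5 [array([205.8, 341.7]), array([413.1, 341.5])] hole [213.9 247.5]
1.68 [array([197.7, 242.8]), array([167.7, 242.8]), array([211.8, 242.8])]
1.72 [array([198.8, 243.2]), array([169.2, 243.2]), array([212.7, 243.2])]
1.76 [array([199.9, 243.4]), array([170.7, 243.4]), array([213.7, 243.4])]
hinge [array([229.1, 189.4]), array([372.1, 189.4])] wall [array([204.5,  72.1]), array([416.9,  72.3])]
```

View pics/w20.png

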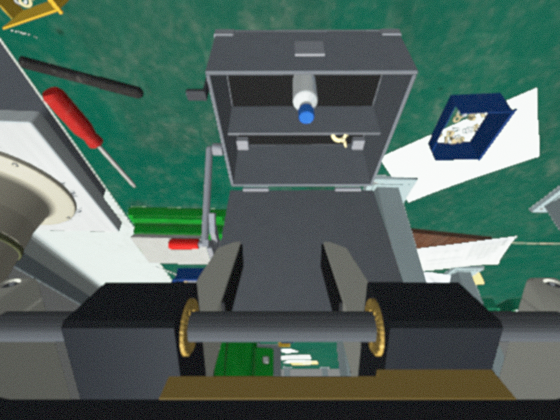

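View pics/w20z.png

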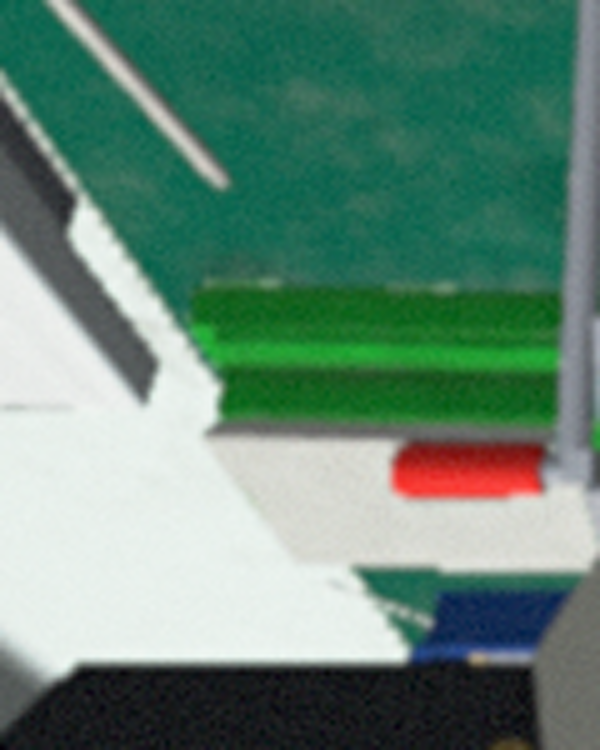

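Run:
```python
from h import *
import pickle
c=eyes.camera('scene');t=eyes.camera('top')
pickle.dump([{k:np.asarray(v) for k,v in q.items()} for q in (c,t)],open('st.pkl','wb'))
sv(c,'s21a',(185,120,285,220),8);sv(c,'s21b',(140,195,270,295),6)
```

```text
(no output)
```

View pics/s21a.png

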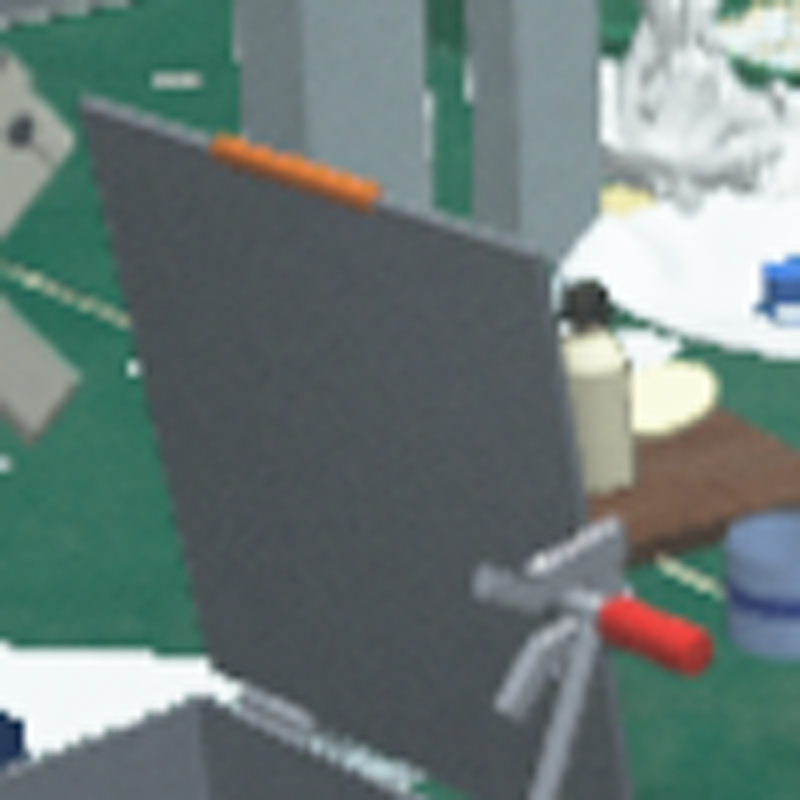

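View pics/s21b.png

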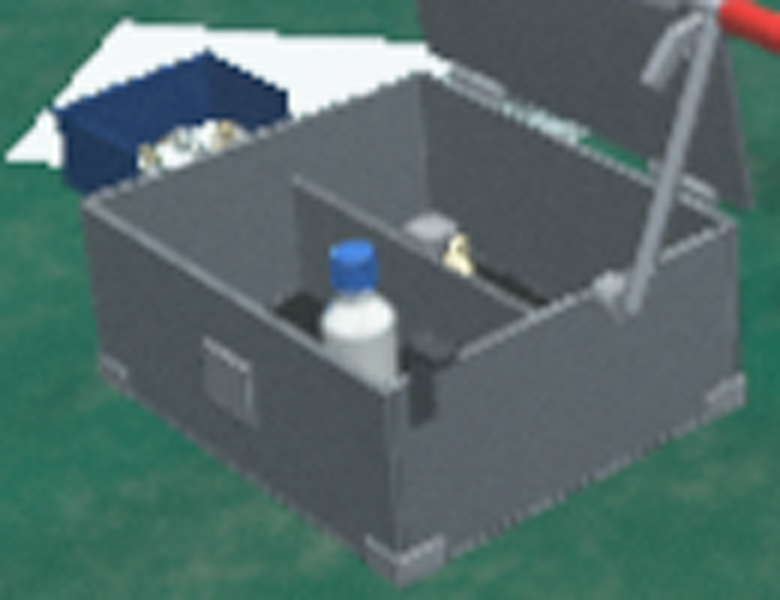

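Run:
```python
from h import *
from scipy.optimize import least_squares
import pickle
c=pickle.load(open('st.pkl','rb'))[0]
A=lambda u,v:np.array((185+u/8-.44,120+v/8-.44));B=lambda u,v:np.array((140+u/6-.42,195+v/6-.42))
ch=[(B(85,203),(-.085,.1,.085)),(B(395,387),(-.085,-.1,.085)),(B(738,225),(.085,-.1,.085)),(B(400,584),(-.085,-.1,0)),(B(744,402),(.085,-.1,0)),(B(100,375),(-.085,.1,0))]
def f(p,full=False):
    r=[proj(c,c2w(X,p[:3])+[0,0,p[5]])-u for u,X in ch]
    def lp(th,y):
        d=(.088-.203*np.cos(th),.088+.203*np.sin(th));return c2w((d[0],y,d[1]),p[:3])+[0,0,p[5]]
    r+=[proj(c,lp(p[3],y))-u for u,y in [(A(85,106),.102),(A(545,262),-.102)]]
    def rp(a,y): al=np.radians(15)+a;return c2w((.015-.115*np.cos(al),y,.083+.115*np.sin(al)),p[:3])+[0,0,p[5]]
    r+=[proj(c,rp(p[4],y))-u for u,y in [(A(693,650),-.1565),(A(606,616),-.1225)]]
    return np.concatenate(r+[[p[5]*200]])
r=least_squares(f,[.542,.22,-1.52,1.41,1.72,0]);print(r.x.round(4));print(f(r.x)[:-1].reshape(-1,2).round(2).tolist())
J=r.jac;cov=np.linalg.inv(J.T@J)*(r.fun**2).mean()*1.4;print('sd',np.sqrt(np.diag(cov)).round(4))
th,a=r.x[3],r.x[4];pin=np.array([.015-.115*np.cos(np.radians(15)+a),.083+.115*np.sin(np.radians(15)+a)])
for th in (th,1.41):
  q=pin-[.088,.088];d=np.array([-np.cos(th),np.sin(th)]);u=np.array([-np.sin(th),-np.cos(th)]);print('pin in lid frame x,z',-q@d,-q@u)
```

```text
[ 0.5515  0.216  -1.5128  1.4223  1.698  -0.0051]
[[-0.42, -0.66], [-1.14, 0.23], [0.2, -1.0], [0.99, 0.43], [-0.13, 0.08], [1.4, 0.95], [-0.28, -0.4], [-0.38, -0.95], [-0.0, 0.61], [-0.08, 0.27]]
sd [0.0034 0.002  0.0074 0.01   0.0199 0.0021]
pin in lid frame x,z -0.10463752066576129 -0.014058503624758946
pin in lid frame x,z -0.10480294541923628 -0.01276694508085488
```

Run:
```python
from h import *
s=monitor.sense();print(s['time_s'],s['ft_force']);print(ctrl.sign_off())
```

```text
31.4 [-0.46199043  0.6372823   0.06576262]
the job is handed in; nothing more can be done
None
```

The chest is open with its lid propped on the rod, and the dropper bottle stands upright in the front compartment. I handed the job in at 31.4 s, and the hand-in gives no verdict.

**What I did, in order:**
- Lifted the lid by its lip with closed fingers and laid it back to its stop. Its near corner matched the predicted position at 1.85 rad.
- Pushed the rod up by its handle until it leaned on its stop, matching the 1.76 rad prediction.
- Hooked the lid from behind and brought it down onto the rod. A further 6 mm of pull met firm resistance at about 5 N.
- Gripped the dropper, carried it over the lid, set it down at about 4 mm height and let go.

**Last checks:**
- **Lid and rod:** a final fit to the scene picture gave the lid at 1.42 ± 0.01 rad and the rod at 1.70 ± 0.02 rad. Those agree with the pin fully home (1.41 and 1.72).
- **Dropper:** both fixed cameras and the wrist camera show it upright and free in the front compartment.
- **Robot:** the gripper is clear of everything, with force near zero.
- **Bystanders:** my moves kept clear of the oil can, glue tin and water bottle. I did not re-measure where they stand.

**What fell short:**
- The final wrist view looked too nearly along the lid to show the slot, so "pin home" rests on the scene-camera fit and the firm stop.
- The handle shifted about 0.3 pixel once the pull was released, under 1 mm. I took that as the load coming off.
- The cameras disagreed by a few millimetres on the chest's position; the final scene-only fit put it about 10 mm from the three-camera one.

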